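# Set the straightedge on the plate that is next for marking out

### The job

The plate with the surface gauge standing on it is next for marking out. Take the straightedge out of the caddy, lay it flat on the bench flush against that plate's long front edge (the one facing the robot), middle to middle by eye, then slide that plate's strap clamp fully forward over it. Leave the other plate's clamp, the surface gauge, the V-block and everything else where they are.

Things in the scene. Friction and masses are not known exactly. Their poses are not given: they have to be found in the camera images.
- plate_a: one of two identical steel plates bolted to the bench, 120 (x) x 180 (y) x 12 mm high; origin at the centre of its underside on the bench; -x side = long front edge, facing the robot, 60 mm from the origin; +y to its left. At y = +55 mm a riser block 24 mm wide (x = -10 to +40 mm, 34 mm high) carries a sliding strap clamp. Gauge or V-block stands at about x = +30, y = -55 mm
- plate_b: one of two identical steel plates bolted to the bench, 120 (x) x 180 (y) x 12 mm high; origin at the centre of its underside on the bench; -x side = long front edge, facing the robot, 60 mm from the origin; +y to its left. At y = +55 mm a riser block 24 mm wide (x = -10 to +40 mm, 34 mm high) carries a sliding strap clamp. Gauge or V-block stands at about x = +30, y = -55 mm
- strap_a (a joint): slide of plate_a's strap clamp, m: 0 = back, 0.05 = fully forward (along the plate's -x, over the front edge); starts at 0 to 0.01; stops at both ends, about 2 N friction, stays where left. Strap 90 x 24 x 8 mm, underside 34 mm above the bench; nose 47 mm in front of the plate's origin at 0, 97 mm at 0.05
- strap_a_knob (a point): centre of the top of the upright black round knob of plate_a's strap: 22 mm in diameter, 28 mm high (from 42 to 70 mm above the bench), at x = +18 mm minus the joint value, y = +55 mm in the plate's frame
- strap_b (a joint): slide of plate_b's strap clamp, m: 0 = back, 0.05 = fully forward (along the plate's -x, over the front edge); starts at 0 to 0.01; stops at both ends, about 2 N friction, stays where left. Strap 90 x 24 x 8 mm, underside 34 mm above the bench; nose 47 mm in front of the plate's origin at 0, 97 mm at 0.05
- strap_b_knob (a point): centre of the top of the upright black round knob of plate_b's strap: 22 mm in diameter, 28 mm high (from 42 to 70 mm above the bench), at x = +18 mm minus the joint value, y = +55 mm in the plate's frame
- caddy: fixed grey tool caddy, 140 (x) x 220 (y) mm, origin under its centre, front (-x) to the robot. Two ribs at y = +-65 mm, sloping 35 degrees (up towards +x), hold the bar 100 mm up, with a 12 mm lip at its lower side; open between them. End walls 100 mm high. An 18 mm carrying rail along y at x = +25, z = 200 mm bars a vertical gripper; one tilted 35 degrees, square to the bar, passes
- straightedge: loose aluminium bar with black ends, 180 mm long (y) x 36 wide (x) x 30 thick (z), 0.25 to 0.42 kg; sliding it on the bench takes up to about 8 N. Origin at the centre of its underside (wide face), z out of its upper wide face. Starts on the caddy's ribs, tilted 35 degrees about its length: z leans towards the robot, x points up the slope, away from it; it lifts out along its z
- straightedge_center (a point): middle of the straightedge, 15 mm above its origin along its z; 15 mm above the bench when the bar lies flat on it
- gauge: surface gauge: round dark steel base 50 mm in diameter, 22 mm high, with a thin upright column and a scriber needle, 138 mm high in all, 0.6 kg, loose, upright; origin under its centre. It stands on one of the two plates and marks the plate to be worked on
- vblock: steel V-block 50 x 46 x 38 mm, origin under its centre; stands on the other plate, 0.6 kg, loose
- screwdriver: screwdriver lying crosswise beyond the plates, bystander, at most 35 mm high
- wrench: wrench lying crosswise on the robot's side of the plates, bystander, at most 20 mm high
- bearing: bearing ring, 80 mm outside diameter, 22 mm high, bystander on the robot's side of the plates
- oil_jar: white jar 64 mm in diameter, 110 mm high, bystander beyond the plates
- mug: white mug 76 mm in diameter, 90 mm high, bystander beyond the plates
Things that resemble listed ones, but are neither listed nor needed, are in the scene too. Leave any turquoise look-alike of the plate_a alone. What is shaped like the gauge but purple is not meant.

How it is judged:
By the outcome, as a careful person would: the job done as asked, in the order asked, and still so for the second after the job is handed in, with the robot touching nothing.
It also fails if it takes over 61 s, if anything falls off the work surface, if the arm or the gripper's body presses on something with over 40 N, if the wrist force passes 120 N, or if a joint passes its speed limit or range.

### The arm

A 6-joint arm with a two-finger parallel gripper is mounted at the origin on the work surface. World frame = base frame: x ahead of the robot, y to its left, z up, the work surface at z = 0. Lengths are in mm, angles in degrees, forces in N, time in s.
With the tool pointing down it reaches from about 300 to 775 mm from the base axis. Payload 14.6 kg.
Tool frame: the origin (TCP) lies midway between the tips of the shut fingers; the grasp point (between the pads) lies env.grip_depth behind it (env.grip_depth is the distance from the TCP to the grasp point, in mm); x points along the fingers, y is the direction in which the jaws open and shut, and the axes are right-handed (so a half turn about x gives the same grasp; the last joint's range is limited). The gripper opens to 85 mm and grips with 20 to 120 N. Pads are 22 mm wide; open, the fingers measure 114 mm over their backs; the gripper's body (76 mm by 85 mm) begins 54 mm behind the grasp point. The pads swing forward as they close: fully open they stand 13 mm farther back than shut.
Start: joints at [68.205, 17.183, 87.147, -0, 75.671, -3.816], TCP at [169.769, 523.133, 231.281] pointing down, gripper open.
Joint ranges: [-173.82, 173.82], [-45.26, 126.66], [13.44, 144.39], [-59.66, 239.66], [0, 175.72], [-146.38, 146.38]. Speed limits (degrees/s): [127.2, 127.2, 147.25, 180, 180, 180].

### API

Orientations are given as a 3x3 rotation matrix whose columns are the frame's x, y, z axes.
In Python, from cell import env gives the robot as it stands.
- The arm moves only by the tool arm_command, never from a script. Its argument "steps" is a list of rows, each an object with "delta_pos": the shift along the tool's x, y, z in m, a list of three; "rotation": the turn, a rotation vector about the tool's x, y, z in degrees, a list of three; "gripper": the opening, from 0 (shut) to 1 (fully open). A call has exactly 5 rows; each row shifts and turns the commanded pose from where the row before left it, along the tool's axes as they then stand; what a row does not reach is not made up. A row lasts 1/12 s, in which the tool goes at most 41.7 mm and 7.16 degrees, less where a joint would pass 70% of its speed; a pose out of reach is approached as far as the arm can. A call is refused whole if a number of a shift passes 0.0417 or a number of a turn 7.16, either way. A call with a gripper value outside its range is refused whole. The fingers move at their own pace and stop on an object; "squeeze" is the grip in N (left out, the last holds). Time passes only in rows, so rows that do not move let the fingers close, or fill a call up. It gives the time, the measured TCP pose, the force and the opening at its end, in the units of the state.
- env.state(): the state, without advancing time (a new reading comes with each control period).
- env.grab_frame(name): name is "scene" or "top" or "wrist"; returns a dict with "frame" (400x640x3 uint8, blue, green, red), "fx", "fy", "cx", "cy" (pixels), "k1" (the pictures are not rectified: a ray, as slopes to the right and down, at radius r is drawn at 1 + k1 r^2 times it, then the intrinsics apply), "eye" and "orientation" of the camera in the world; the wrist camera has in their place "T_tool_cam" (4x4, takes a point from camera to tool coordinates, whose origin is the TCP and whose axes are the tool frame's). Camera axes: x right, y up, looking along -z (the intrinsics and any distortion apply to the point x, -y, -z); pixel columns grow to the right and rows downward; lengths in mm; the calibration is good to about 2 mm. A picture is of the moment at which its call begins: read the wrist's pose just before it. There is no depth.
- env.hand_in(): hands the job in, once; it reports no verdict.
Trained networks look in a picture, given as the dict that the camera call returned (one of the last four; its "shot" number tells which), for a name from the list of things; names that differ only in an ending like _2 or _b are one class to them, and where a whole thing is asked for, a point or a joint stands for the part that bears it (a point fixed in the world has none). Each returns a list of dicts, best first, with "score" (0 to 1); they miss things now and then, are a little off and sometimes report something else, mostly with a low value. They report only what shows in the picture. A call takes as long as a camera call. They do not tell look-alikes from the thing itself.
- env.regions_of(picture, thing): "mask" (400x640 bool, what is visible of it) and "box" ([left, top, width, height] in pixels, round what is visible of it).
The state is a dict: "time": time; "joint_pos": joint angles; "qvel": joint speeds; "tau": joint torques, N m; "tcp_pos": TCP position; "tool_rot": TCP orientation; "ft_force": force on the tool from outside, world axes, zero at the start; "moment": the same for the moment, N m; "opening": finger opening in mm.
Only numpy, scipy, OpenCV 4.12 (cv2) and the standard library are available. Lean on these libraries where they do the work, as an engineer would, in place of code of your own. Each camera call takes 0.05 s, during which the arm holds its last target.

## Working session

There is one attempt and no reset: what is moved stays moved. The work goes in short steps, Python scripts to look and compute and a tool call to move; the robot and the scene stay as the last step left them, time stands still between calls to the robot, and variables do not carry over. Pictures are saved under pics/ and viewed, and the job is handed in when it is done.

Besides the shell and the picture viewer there is one more tool, called after "Emit:" as name(argument=value, ...) on one line, values as JSON. arm_command: Moves the arm, as the interface text tells. Its arguments: {"type":"object","properties":{"steps":{"type":"array"},"squeeze":{"type":"number"}},"required":["steps"]}

```bash
mkdir -p pics; cat > h.py <<'E'
import numpy as np, cv2, json, pickle
from cell import env
def save(d,n): cv2.imwrite('pics/'+n+'.png',d['frame'])
def K(d): return np.array([[d['fx'],0,d['cx']],[0,d['fy'],d['cy']],[0,0,1.]])
def pose(d,s=None):
    if 'eye' in d: return np.array(d['eye'],float),np.array(d['orientation'],float).reshape(3,3)
    T=np.array(d['T_tool_cam']);R=np.array(s['tool_rot']).reshape(3,3)
    return np.array(s['tcp_pos'])+R@T[:3,3],R@T[:3,:3]
def proj(P,d,s=None):
    e,R=pose(d,s); c=(np.atleast_2d(P)-e)@R
    a=c[:,0]/-c[:,2]; b=-c[:,1]/-c[:,2]; f=1+d['k1']*(a*a+b*b)
    return np.c_[d['cx']+d['fx']*a*f,d['cy']+d['fy']*b*f]
def ray(uv,d,s=None):
    e,R=pose(d,s);uv=np.atleast_2d(uv).astype(float)
    a=cv2.undistortPoints(uv.reshape(-1,1,2),K(d),np.array([d['k1'],0,0,0.])).reshape(-1,2)
    # k1 convention: distorted = undist*(1+k1 r^2), r undistorted: same as OpenCV
    return e,np.c_[a[:,0],-a[:,1],-np.ones(len(a))]@R.T
def atz(uv,z,d,s=None):
    e,r=ray(uv,d,s); return e+r*((z-e[2])/r[:,2])[:,None]
E
python3 - <<'E'
from h import *
s=env.state();print(s,env.grip_depth)
for n in ['scene','top']:
    d=env.grab_frame(n);save(d,n+'0');pickle.dump(d,open(n+'0.pkl','wb'))
    print(n,d['eye'],np.round(d['orientation'],3).tolist(),d['fx'],d['k1'])
    for t in ['plate_a','strap_a','strap_a_knob','caddy','straightedge','gauge','vblock','screwdriver','wrench','bearing','oil_jar','mug']:
        print(t,[(r['box'],round(r['score'],2)) for r in env.regions_of(d,t)])
E
```

```text
{'time': 0.0, 'joint_pos': array([ 6.82051051e+01,  1.72174897e+01,  8.71827046e+01,  1.53927636e-03,
        7.56705626e+01, -3.81325060e+00]), 'qvel': array([-0.05279885,  0.04041658, -0.02684436, -0.04720336,  0.02122381,
        0.02336746]), 'tau': array([-3.35082077e-04, -5.43505275e+01, -3.61790407e+01, -9.59974500e-05,
        4.03250000e-03, -7.38092979e-06]), 'tcp_pos': array([169.67122475, 522.9116657 , 230.68574696]), 'tool_rot': array([[-4.82683927e-04,  3.08718334e-01,  9.51153383e-01],
       [-1.13700099e-03,  9.51152709e-01, -3.08718693e-01],
       [-9.99999237e-01, -1.23047589e-03, -1.08093073e-04]]), 'ft_force': array([-1.3557554 , -0.08302015, -0.38335795]), 'moment': array([-0.00019204, -0.01086886, -0.02559082]), 'opening': 85.32602954844977} 18.700000000000003
scene [ 881.9869648  -526.50057515  982.37167025] [[0.825, -0.453, 0.338], [0.566, 0.671, -0.48], [-0.009, 0.587, 0.809]] 481.7680456013074 0.029692457359762565
plate_a [([363.7, 134.9, 68.4, 67.8], 0.8), ([99.3, 226.6, 92.7, 81.7], 0.77), ([241.8, 280.2, 41.6, 23.9], 0.55), ([285.6, 165.3, 112.3, 125.5]
[... 1062 characters left out ...]
4.9, 176.6, 13.3, 32.0], 0.89), ([190.9, 159.2, 15.9, 29.7], 0.52), ([299.5, 114.7, 62.7, 9.1], 0.51)]
strap_a_knob [([411.8, 274.1, 9.7, 35.6], 0.91), ([390.4, 176.7, 20.0, 34.7], 0.87), ([192.4, 157.4, 13.4, 33.6], 0.61)]
caddy [([278.1, 128.3, 88.9, 75.2], 0.89), ([368.4, 224.6, 29.2, 31.9], 0.48)]
straightedge [([284.4, 148.4, 65.2, 29.9], 0.56)]
gauge [([440.3, 124.8, 21.2, 26.0], 0.68), ([426.4, 160.1, 19.4, 23.1], 0.62)]
vblock [([226.2, 146.9, 19.8, 20.5], 0.74)]
screwdriver []
wrench [([223.4, 244.8, 58.5, 16.9], 0.6)]
bearing [([367.5, 226.5, 29.0, 28.3], 0.83), ([191.4, 151.8, 62.3, 42.2], 0.51)]
oil_jar [([384.6, 102.5, 29.0, 31.2], 0.81)]
mug [([208.2, 102.1, 40.2, 37.5], 0.98)]
```

View pics/scene0.png

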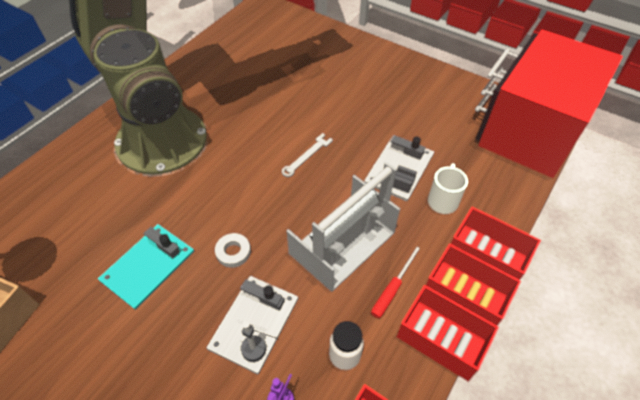

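View pics/top0.png

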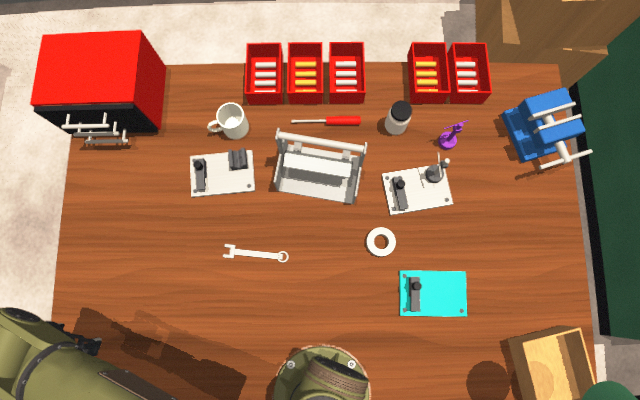

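```bash
python3 - <<'E'
from h import *
d=pickle.load(open('top0.pkl','rb'));f=d['frame']
cv2.imwrite('pics/topz.png',cv2.resize(f[140:220,270:470],None,fx=4,fy=4,interpolation=cv2.INTER_CUBIC))
cv2.imwrite('pics/topz2.png',cv2.resize(f[110:220,180:380],None,fx=4,fy=4,interpolation=cv2.INTER_CUBIC))
E
```

```text
(no output)
```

The target plate is on the right in the top view, around px (417,190), with the dark gauge at (433,173). The caddy is at about (320,167), the bearing at (381,241) and the purple decoy at (450,137).

View pics/topz.png

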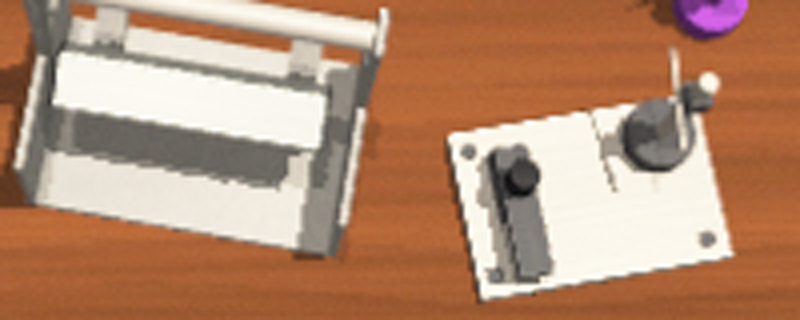

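```bash
python3 - <<'E'
from h import *
d=pickle.load(open('top0.pkl','rb'))
print(atz([[382,178],[440,165],[453,203],[391,213],[381,241]],12,d).round(0))
d2=pickle.load(open('scene0.pkl','rb'))
f=d2['frame'];cv2.imwrite('pics/scz.png',cv2.resize(f[160:380,190:410],None,fx=2.7,fy=2.7,interpolation=cv2.INTER_CUBIC))
E
```

```text
[[ 578. -175.   12.]
 [ 615. -343.   12.]
 [ 505. -372.   12.]
 [ 478. -197.   12.]
 [ 400. -166.   12.]]
```

View pics/scz.png

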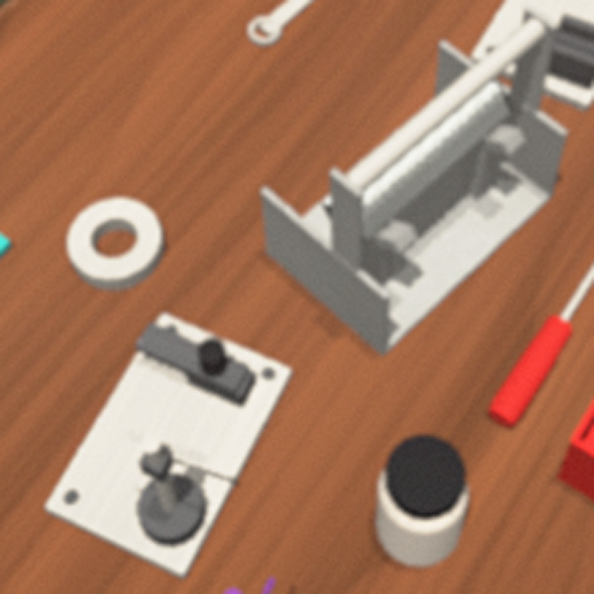

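```bash
cat > fit1.py <<'E'
from h import *
from scipy.optimize import least_squares
T=pickle.load(open('top0.pkl','rb'));S=pickle.load(open('scene0.pkl','rb'))
zt=lambda p:np.array(p)/4+[270,140]
zs=lambda p:np.array(p)/2.7+[190,160]
def Rz(a): c,s=np.cos(a),np.sin(a);return np.array([[c,-s,0],[s,c,0],[0,0,1]])
def Ry(a): c,s=np.cos(a),np.sin(a);return np.array([[c,0,s],[0,1,0],[-s,0,c]])
# plate: corners FL, FR, BR, BL  (y+ left)
L=np.array([[-60,90,12],[-60,-90,12],[60,-90,12],[60,90,12.]])
t=zt([[481,300],[733,254],[700,97],[447,133]]); s=zs([[165,314],[47,507],[185,576],[292,371]])
def res(q,use='ts'):
    P=L@Rz(q[2]).T+[q[0],q[1],0]; r=[]
    if 't' in use: r.append((proj(P,T)-t).ravel())
    if 's' in use: r.append((proj(P,S)-s).ravel())
    return np.concatenate(r)
for u in ['t','s','ts']:
    o=least_squares(res,[540,-270,0.2],args=(u,));print(u,o.x[:2].round(1),np.degrees(o.x[2]).round(2),o.fun.round(1))
q=o.x
# knob, strap
for j in [0,.005,.01]:
    P=np.array([[18-j*1000,55,70],[-47-j*1000,67,42],[-47-j*1000,43,42]])@Rz(q[2]).T+[q[0],q[1],0]
    print(j,(4*(proj(P,T)-[270,140])).round(0).tolist(),(2.7*(proj(P,S)-[190,160])).round(0).tolist())
# bar top-face corners in top
tb=zt([[52,105],[322,150],[328,94],[62,50]]); Lb=np.array([[-18,90,30],[-18,-90,30],[18,-90,30],[18,90,30.]])
def rb(q):
    R=Rz(q[3])@Ry(-np.radians(35)); return (proj(Lb@R.T+q[:3],T)-tb).ravel()
for z in [100,110,120]:
    o=least_squares(lambda p:rb([p[0],p[1],z,p[2]]),[600,0,-.15]);print(z,o.x.round(2),np.degrees(o.x[2]),o.fun.round(1),o.cost)
o=least_squares(rb,[600,0,100,-.15]);print(o.x.round(2),o.cost)
E
python3 fit1.py
```

```text
t [ 546.  -274.9] 8.81 [ 0.2 -0.4  0.1  0.9 -1.  -0.6  0.6  0. ]
s [ 550.9 -273.8] 9.04 [-0.2 -0.2 -0.4  0.2 -0.1  0.2  0.7 -0.3]
ts [ 549.1 -274.2] 9.0 [ 0.  -1.4 -0.1 -0.2 -1.4 -1.7  0.2 -0.9 -0.9 -0.5 -1.2 -0.1 -0.9 -0.2
 -0.  -0.6]
0 [[523.0, 158.0], [518.0, 263.0], [552.0, 257.0]] [[220.0, 353.0], [158.0, 325.0], [143.0, 350.0]]
0.005 [[525.0, 165.0], [519.0, 270.0], [554.0, 264.0]] [[214.0, 351.0], [153.0, 322.0], [138.0, 347.0]]
0.01 [[526.0, 172.0], [521.0, 277.0], [555.0, 271.0]] [[209.0, 348.0], [147.0, 320.0], [132.0, 345.0]]
100 [ 6.0058e+02  1.9600e+00 -1.8000e-01] -10.208113979288616 [-0.6 -0.5  0.7 -0.2  1.5  0.6 -1.6  0. ] 3.1874853958789227
110 [ 5.9763e+02  1.9100e+00 -1.8000e-01] -10.217292436055425 [-0.9 -0.5  1.  -0.1  1.9  0.6 -1.9 -0.1] 4.821161185226588
120 [ 5.9468e+02  1.8600e+00 -1.8000e-01] -10.226662584539302 [-1.3 -0.5  1.3 -0.   2.2  0.6 -2.3 -0.2] 6.95485790180692
[ 6.1006e+02  2.1200e+00  6.7930e+01 -1.8000e-01] 1.019296770413793
```

```bash
cat > plan.py <<'E'
from h import *
from scipy.spatial.transform import Rotation as Ro
def Rz(a): a=np.radians(a);c,s=np.cos(a),np.sin(a);return np.array([[c,-s,0],[s,c,0],[0,0,1]])
def Ry(a): a=np.radians(a);c,s=np.cos(a),np.sin(a);return np.array([[c,0,s],[0,1,0],[-s,0,c]])
def toolR(zup,y): # tool x=-zup, y
    x=-np.array(zup,float);x/=np.linalg.norm(x);y=np.array(y,float);y-=x*(x@y);y/=np.linalg.norm(y);return np.c_[x,y,np.cross(x,y)]
def plan(p1,R1,n,p0=None,R0=None,prof=None):
    s=env.state()
    if p0 is None: p0=np.array(s['tcp_pos'])
    if R0 is None: R0=np.array(s['tool_rot']).reshape(3,3)
    w=Ro.from_matrix(R0.T@R1).as_rotvec()*180/np.pi/n
    w=np.round(w,2);R=R0.copy();p=p0.copy();rows=[]
    for k in range(n):
        # tool axes before row
        d=R.T@((p1-p)/(n-k))/1000; d=np.round(d,4)
        p=p+R@d*1000; R=R@Ro.from_rotvec(w,degrees=True).as_matrix()
        rows.append((d.tolist(),w.tolist()))
    for i in range(0,n,5): print(json.dumps([{"delta_pos":r[0],"rotation":r[1],"gripper":1} for r in rows[i:i+5]]))
    print('end',p.round(1),'rot err',np.degrees(Ro.from_matrix(R.T@R1).magnitude()).round(2))
    return p,R
E
python3 - <<'E'
from plan import *
B=Rz(-10.2)@Ry(-35); R=toolR(B[:,2],B[:,0])
p=np.array([600,2,100])+B@[0,0,170]; print(p)
plan(p,R,20)
E
```

```text
[504.03306039  19.26717783 239.25584753]
[{"delta_pos": [-0.0004, -0.0188, 0.0237], "rotation": [3.97, -1.25, 1.44], "gripper": 1}, {"delta_pos": [-0.0003, -0.0171, 0.0249], "rotation": [3.97, -1.25, 1.44], "gripper": 1}, {"delta_pos": [-0.0002, -0.0153, 0.0261], "rotation": [3.97, -1.25, 1.44], "gripper": 1}, {"delta_pos": [0.0, -0.0135, 0.0271], "rotation": [3.97, -1.25, 1.44], "gripper": 1}, {"delta_pos": [0.0003, -0.0116, 0.0279], "rotation": [3.97, -1.25, 1.44], "gripper": 1}]
[{"delta_pos": [0.0007, -0.0096, 0.0286], "rotation": [3.97, -1.25, 1.44], "gripper": 1}, {"delta_pos": [0.0011, -0.0077, 0.0292], "rotation": [3.97, -1.25, 1.44], "gripper": 1}, {"delta_pos": [0.0016, -0.0057, 0.0297], "rotation": [3.97, -1.25, 1.44], "gripper": 1}, {"delta_pos": [0.0021, -0.0036, 0.0299], "rotation": [3.97, -1.25, 1.44], "gripper": 1}, {"delta_pos": [0.0027, -0.0016, 0.0301], "rotation": [3.97, -1.25, 1.44], "gripper": 1}]
[{"delta_pos": [0.0033, 0.0004, 0.0301], "rotation": [3.97, -1.25, 1.44], "gripper": 1}, {"delta_pos": [0.004, 0.0024, 0.0299], "rotation": [3.97, -1.25, 1.44], "gripper": 1}, {"delta_pos": [0.0048, 0.0043, 0.0295], "rotation": [3.97, -1.25, 1.44], "gripper": 1}, {"delta_pos": [0.0055, 0.0062, 0.0291], "rotation": [3.97, -1.25, 1.44], "gripper": 1}, {"delta_pos": [0.0063, 0.0081, 0.0284], "rotation": [3.97, -1.25, 1.44], "gripper": 1}]
[{"delta_pos": [0.0072, 0.0098, 0.0277], "rotation": [3.97, -1.25, 1.44], "gripper": 1}, {"delta_pos": [0.008, 0.0115, 0.0268], "rotation": [3.97, -1.25, 1.44], "gripper": 1}, {"delta_pos": [0.0089, 0.0132, 0.0257], "rotation": [3.97, -1.25, 1.44], "gripper": 1}, {"delta_pos": [0.0099, 0.0146, 0.0245], "rotation": [3.97, -1.25, 1.44], "gripper": 1}, {"delta_pos": [0.0107, 0.0161, 0.0233], "rotation": [3.97, -1.25, 1.44], "gripper": 1}]
end [504.   19.3 239.3] rot err 0.11
```

Emit:
arm_command(steps=[{"delta_pos": [0,-0.019,0.024],"rotation": [3.97,-1.25,1.44],"gripper": 1},{"delta_pos": [0,-0.017,0.025],"rotation": [3.97,-1.25,1.44],"gripper": 1},{"delta_pos": [0,-0.015,0.026],"rotation": [3.97,-1.25,1.44],"gripper": 1},{"delta_pos": [0,-0.0135,0.027],"rotation": [3.97,-1.25,1.44],"gripper": 1},{"delta_pos": [0,-0.0116,0.028],"rotation": [3.97,-1.25,1.44],"gripper": 1}])

```text
time: 1.72
tcp_pos: [254.3, 396.0, 232.8]
tool_rot: [[0.155, 0.605, 0.781], [0.06, 0.783, -0.619], [-0.986, 0.143, 0.086]]
ft_force: [0.9, 0.1, 0.2]
opening: 85.2
```

Emit:
arm_command(steps=[{"delta_pos": [0.0007,-0.0096,0.0286],"rotation": [3.97,-1.25,1.44],"gripper": 1},{"delta_pos": [0.001,-0.0077,0.029],"rotation": [3.97,-1.25,1.44],"gripper": 1},{"delta_pos": [0.0016,-0.0057,0.0297],"rotation": [3.97,-1.25,1.44],"gripper": 1},{"delta_pos": [0.002,-0.0036,0.03],"rotation": [3.97,-1.25,1.44],"gripper": 1},{"delta_pos": [0.0027,-0.0016,0.03],"rotation": [3.97,-1.25,1.44],"gripper": 1}])

```text
time: 2.13
tcp_pos: [337.7, 270.2, 235.2]
tool_rot: [[0.317, 0.801, 0.508], [0.061, 0.517, -0.854], [-0.947, 0.301, 0.115]]
ft_force: [0.9, 0.0, 0.8]
opening: 85.6
```

Emit:
arm_command(steps=[{"delta_pos": [0.0033,0.0004,0.03],"rotation": [3.97,-1.25,1.44],"gripper": 1},{"delta_pos": [0.004,0.0024,0.03],"rotation": [3.97,-1.25,1.44],"gripper": 1},{"delta_pos": [0.0048,0.0043,0.0295],"rotation": [3.97,-1.25,1.44],"gripper": 1},{"delta_pos": [0.0055,0.0062,0.029],"rotation": [3.97,-1.25,1.44],"gripper": 1},{"delta_pos": [0.0063,0.008,0.0284],"rotation": [3.97,-1.25,1.44],"gripper": 1}])

```text
time: 2.55
tcp_pos: [421.1, 144.1, 237.3]
tool_rot: [[0.461, 0.871, 0.171], [0.005, 0.191, -0.982], [-0.888, 0.453, 0.084]]
ft_force: [0.7, -0.2, 0.3]
opening: 85.7
```

Emit:
arm_command(steps=[{"delta_pos": [0.007,0.01,0.0277],"rotation": [3.97,-1.25,1.44],"gripper": 1},{"delta_pos": [0.008,0.0115,0.0268],"rotation": [3.97,-1.25,1.44],"gripper": 1},{"delta_pos": [0.009,0.013,0.0257],"rotation": [3.97,-1.25,1.44],"gripper": 1},{"delta_pos": [0.01,0.0146,0.0245],"rotation": [3.97,-1.25,1.44],"gripper": 1},{"delta_pos": [0.0107,0.016,0.0233],"rotation": [3.97,-1.25,1.44],"gripper": 1}])

```text
time: 2.97
tcp_pos: [504.6, 18.0, 239.1]
tool_rot: [[0.567, 0.804, -0.179], [-0.101, -0.148, -0.984], [-0.818, 0.576, -0.002]]
ft_force: [0.6, 0.7, 0.0]
opening: 85.4
```

Emit:
arm_command(steps=[{"delta_pos": [0,0,0],"rotation": [0,0,0],"gripper": 1},{"delta_pos": [0,0,0],"rotation": [0,0,0],"gripper": 1},{"delta_pos": [0,0,0],"rotation": [0,0,0],"gripper": 1},{"delta_pos": [0,0,0],"rotation": [0,0,0],"gripper": 0.7},{"delta_pos": [0,0,0],"rotation": [0,0,0],"gripper": 0.7}])

```text
time: 3.38
tcp_pos: [503.8, 20.3, 239.0]
tool_rot: [[0.566, 0.806, -0.174], [-0.099, -0.143, -0.985], [-0.819, 0.574, -0.001]]
ft_force: [0.7, 0.1, -0.6]
opening: 63.6
```

```bash
python3 - <<'E'
from h import *
s=env.state();d=env.grab_frame('wrist');save(d,'w1');pickle.dump((s,d),open('w1.pkl','wb'))
print(s['time'],s['tcp_pos'].round(1),s['tool_rot'].round(3),s['joint_pos'].round(1),s['opening'],s['ft_force'])
print(np.round(d['T_tool_cam'],2),d['fx'],d['k1'])
print([(r['box'],r['score']) for r in env.regions_of(d,'straightedge')])
E
```

```text
3.3833 [503.8  20.3 239. ] [[ 0.566  0.806 -0.174]
 [-0.099 -0.143 -0.985]
 [-0.819  0.574 -0.001]] [  1.2  -4.6 116.4 -11.4  34.1  18.8] 63.629677041904465 [ 0.74904098  0.05765321 -0.64043756]
[[   0.      0.27   -0.96 -143.26]
 [   1.     -0.      0.     -0.39]
 [  -0.     -0.96   -0.27  -67.61]
 [   0.      0.      0.      1.  ]] 287.1253050577616 -0.014730106654367647
[([296.3, 92.9, 37.5, 165.2], 0.86)]
```

View pics/w1.png

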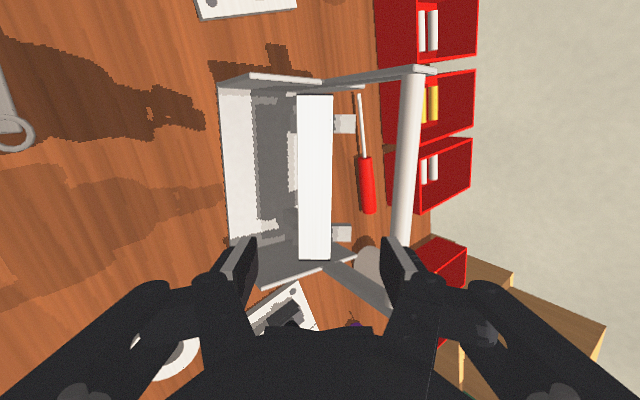

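The bar's white face shows clearly at px (297..332, 94..261), with the rail to the right at col 405. Next I'll fit its corners at subpixel level.

```bash
python3 - <<'E'
from h import *
s,d=pickle.load(open('w1.pkl','rb'))
f=d['frame'];cv2.imwrite('pics/w1z.png',cv2.resize(f[80:280,270:350],None,fx=3,fy=3,interpolation=cv2.INTER_CUBIC))
g=f[:,:,1].astype(int)
for r in [100,130,180,230,250]: print(r,g[r,290:340:1].tolist())
for c in [305,315,325]: print(c,g[88:100,c].tolist(),g[254:266,c].tolist())
E
```

```text
100 [105, 103, 105, 102, 102, 99, 156, 253, 247, 245, 244, 245, 245, 245, 245, 245, 246, 245, 245, 245, 246, 246, 245, 245, 245, 245, 245, 246, 245, 245, 245, 245, 245, 245, 245, 245, 245, 245, 245, 243, 244, 247, 251, 125, 97, 98, 99, 95, 102, 105]
130 [120, 114, 113, 115, 114, 111, 131, 225, 248, 246, 245, 244, 245, 245, 245, 246, 246, 245, 245, 246, 246, 246, 244, 246, 246, 245, 246, 246, 245, 245, 245, 245, 245, 245, 245, 246, 246, 245, 245, 243, 231, 248, 242, 111, 164, 167, 189, 188, 190, 194]
180 [204, 207, 205, 211, 219, 230, 224, 218, 246, 245, 245, 244, 244, 244, 245, 245, 246, 246, 245, 245, 246, 245, 244, 246, 246, 245, 245, 246, 245, 245, 246, 245, 245, 245, 246, 246, 245, 245, 245, 245, 249, 255, 94, 105, 113, 106, 103, 106, 100, 98]
230 [107, 107, 105, 107, 107, 104, 104, 104, 175, 253, 244, 243, 244, 242, 243, 244, 244, 244, 244, 243, 244, 244, 242, 243, 244, 242, 244, 244, 244, 245, 244, 242, 244, 245, 244, 243, 244, 244, 244, 248, 255, 95, 121, 186, 183, 183, 182, 197, 210, 207]
250 [104, 102, 99, 102, 98, 100, 102, 98, 156, 251, 245, 243, 243, 243, 243, 243, 243, 244, 243, 243, 243, 244, 242, 242, 243, 241, 243, 244, 244, 245, 243, 243, 243, 244, 243, 243, 243, 243, 239, 247, 236, 88, 96, 99, 98, 96, 98, 96, 97, 95]
305 [91, 99, 118, 116, 106, 75, 52, 196, 251, 247, 246, 246] [243, 243, 243, 246, 237, 142, 44, 89, 101, 100, 101, 100]
315 [98, 118, 115, 112, 111, 78, 41, 201, 250, 246, 245, 245] [241, 240, 241, 243, 249, 177, 44, 90, 98, 97, 97, 99]
325 [117, 116, 116, 114, 108, 87, 53, 190, 249, 247, 245, 245] [243, 243, 243, 244, 251, 189, 29, 88, 99, 94, 97, 100]
```

View pics/w1z.png

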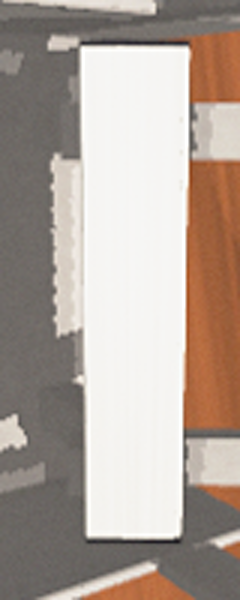

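```bash
cat > fitbar.py <<'E'
from plan import *
from scipy.optimize import least_squares
s,d=pickle.load(open('w1.pkl','rb'));T=pickle.load(open('top0.pkl','rb'))
# bar frame (x,y): wrist image right = +x; up = +y?
L=np.array([[-18,90,30],[18,90,30],[18,-90,30],[-18,-90,30.]])
w=np.array([[296,93],[333,93],[330.2,260.4],[298.3,260.4]])
tb=np.array([[62,50],[52,105],[322,150],[328,94]])
tb=np.array([tb[1],tb[0],tb[3],tb[2]])/4+[270,140]
def res(q,top):
    P=L@(Rz(q[3])@Ry(-q[4])).T+q[:3]
    r=[(proj(P,d,s)-w).ravel(), [(q[4]-35)/1.]]
    if top: r.append((proj(P,T)-tb).ravel()*.5)
    return np.concatenate(r)
for top in (0,1):
    o=least_squares(res,[600,0,100,-10,35],args=(top,),x_scale=[10,10,10,1,1]);print(o.x.round(2),o.fun.round(1))
for z in (95,100,105):
    o=least_squares(lambda p:res([p[0],p[1],z,p[2],35],0),[600,0,-10]);print(z,o.x.round(2),o.cost.round(2))
E
python3 fitbar.py
```

```text
[602.79   2.03  87.17 -10.41  34.99] [-0.  -0.1 -0.   0.1 -0.1  0.1  0.2 -0.1 -0. ]
[602.94   1.98  87.01 -10.4   34.96] [ 0.  -0.1  0.   0.1 -0.1 -0.   0.2 -0.1 -0.  -0.1 -0.  -0.6  0.3  0.6
  0.6  0.1  0.1]
95 [598.51   4.05 -10.05] 14.08
100 [595.79   5.31  -9.8 ] 39.22
105 [593.09   6.54  -9.52] 78.66
```

```bash
python3 - <<'E'
from plan import *
B=Rz(-10.4)@Ry(-35); R=toolR(B[:,2],B[:,0]); o=np.array([602.8,2,87.1])
p,R1=plan(o+B@[0,0,43],R,5)
plan(o+B@[0,0,13],R,5,p,R1)
E
```

```text
[{"delta_pos": [0.0278, -0.001, 0.0001], "rotation": [0.05, -0.05, -0.01], "gripper": 1}, {"delta_pos": [0.0278, -0.001, 0.0001], "rotation": [0.05, -0.05, -0.01], "gripper": 1}, {"delta_pos": [0.0278, -0.0009, 0.0001], "rotation": [0.05, -0.05, -0.01], "gripper": 1}, {"delta_pos": [0.0278, -0.0009, 0.0001], "rotation": [0.05, -0.05, -0.01], "gripper": 1}, {"delta_pos": [0.0279, -0.001, -0.0], "rotation": [0.05, -0.05, -0.01], "gripper": 1}]
end [578.5   6.5 122.3] rot err 0.01
[{"delta_pos": [0.006, 0.0, 0.0], "rotation": [0.0, -0.0, 0.0], "gripper": 1}, {"delta_pos": [0.006, 0.0, 0.0], "rotation": [0.0, -0.0, 0.0], "gripper": 1}, {"delta_pos": [0.006, 0.0, 0.0], "rotation": [0.0, -0.0, 0.0], "gripper": 1}, {"delta_pos": [0.006, 0.0, 0.0], "rotation": [0.0, -0.0, 0.0], "gripper": 1}, {"delta_pos": [0.006, 0.0, 0.0], "rotation": [0.0, -0.0, 0.0], "gripper": 1}]
end [595.5   3.4  97.7] rot err 0.01
```

Emit:
arm_command(steps=[{"delta_pos": [0.028,-0.001,0],"rotation": [0.05,-0.05,0],"gripper": 0.72},{"delta_pos": [0.028,-0.001,0],"rotation": [0.05,-0.05,0],"gripper": 0.72},{"delta_pos": [0.028,-0.001,0],"rotation": [0.05,-0.05,0],"gripper": 0.72},{"delta_pos": [0.0275,-0.001,0],"rotation": [0.05,-0.05,0],"gripper": 0.72},{"delta_pos": [0.0275,-0.001,0],"rotation": [0.05,-0.05,0],"gripper": 0.72}])

```text
time: 3.9
tcp_pos: [579.1, 6.5, 121.0]
tool_rot: [[0.565, 0.805, -0.181], [-0.104, -0.148, -0.984], [-0.819, 0.574, -0.0]]
ft_force: [0.4, -0.9, 0.8]
opening: 61.3
```

Emit:
arm_command(steps=[{"delta_pos": [0.007,0,0],"rotation": [0,0,0],"gripper": 0.72},{"delta_pos": [0.007,0,0],"rotation": [0,0,0],"gripper": 0.72},{"delta_pos": [0.006,0,0],"rotation": [0,0,0],"gripper": 0.72},{"delta_pos": [0.006,0,0],"rotation": [0,0,0],"gripper": 0.72},{"delta_pos": [0.004,0,0],"rotation": [0,0,0],"gripper": 0.72}])

```text
time: 4.32
tcp_pos: [595.8, 3.1, 98.2]
tool_rot: [[0.566, 0.804, -0.181], [-0.104, -0.149, -0.983], [-0.818, 0.575, -0.0]]
ft_force: [0.4, 0.5, 0.7]
opening: 61.3
```

Emit:
arm_command(steps=[{"delta_pos": [0,0,0],"rotation": [0,0,0],"gripper": 0.72},{"delta_pos": [0,0,0],"rotation": [0,0,0],"gripper": 0.72},{"delta_pos": [0,0,0],"rotation": [0,0,0],"gripper": 0.72},{"delta_pos": [0,0,0],"rotation": [0,0,0],"gripper": 0.72},{"delta_pos": [0,0,0],"rotation": [0,0,0],"gripper": 0.72}])

```text
time: 4.73
tcp_pos: [595.5, 3.1, 97.9]
tool_rot: [[0.565, 0.805, -0.182], [-0.104, -0.149, -0.983], [-0.819, 0.574, -0.0]]
ft_force: [-0.8, 0.4, -0.1]
opening: 61.4
```

```bash
python3 - <<'E'
from plan import *
s=env.state();d=env.grab_frame('wrist');save(d,'w2')
B=Rz(-10.4)@Ry(-35);print(B.T@(s['tcp_pos']-[602.8,2,87.1]),s['ft_force'],s['opening'])
E
```

```text
[ 0.14946068 -0.27692881 13.08400634] [-0.75629447  0.38849246 -0.11478321] 61.36222511477209
```

View pics/w2.png

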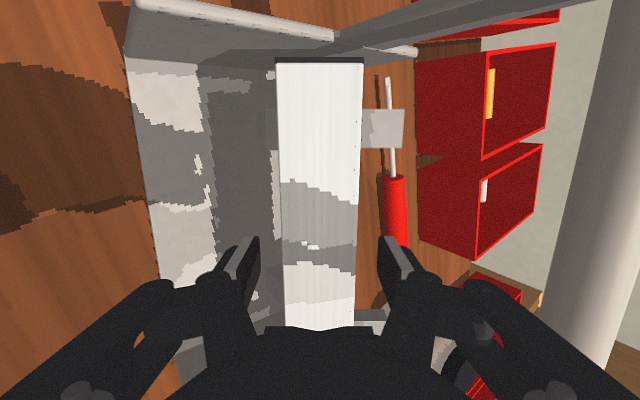

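The bar (cols 280–360) sits centred between the fingers (250 and 388). Closing now.

Emit:
arm_command(steps=[{"delta_pos": [0,0,0],"rotation": [0,0,0],"gripper": 0.3},{"delta_pos": [0,0,0],"rotation": [0,0,0],"gripper": 0.2},{"delta_pos": [0,0,0],"rotation": [0,0,0],"gripper": 0.2},{"delta_pos": [0,0,0],"rotation": [0,0,0],"gripper": 0.2},{"delta_pos": [0,0,0],"rotation": [0,0,0],"gripper": 0.2}], squeeze=70)

```text
time: 5.2
tcp_pos: [595.5, 3.0, 98.1]
tool_rot: [[0.565, 0.805, -0.182], [-0.104, -0.149, -0.983], [-0.818, 0.575, -0.0]]
ft_force: [-7.2, 0.2, 8.2]
opening: 34.3
```

Emit:
arm_command(steps=[{"delta_pos": [0,0,0],"rotation": [0,0,0],"gripper": 0.2},{"delta_pos": [0,0,0],"rotation": [0,0,0],"gripper": 0.2},{"delta_pos": [-0.005,0,0],"rotation": [0,0,0],"gripper": 0.2},{"delta_pos": [-0.01,0,0],"rotation": [0,0,0],"gripper": 0.2},{"delta_pos": [-0.015,0,0],"rotation": [0,0,0],"gripper": 0.2}])

```text
time: 5.62
tcp_pos: [577.8, 6.0, 121.1]
tool_rot: [[0.562, 0.807, -0.182], [-0.104, -0.149, -0.983], [-0.82, 0.572, 0.0]]
ft_force: [1.0, -0.2, -4.4]
opening: 34.3
```

Emit:
arm_command(steps=[{"delta_pos": [-0.02,0,0],"rotation": [0,0,0],"gripper": 0.2},{"delta_pos": [-0.02,0,0],"rotation": [0,0,0],"gripper": 0.2},{"delta_pos": [-0.02,0,0],"rotation": [0,0,0],"gripper": 0.2},{"delta_pos": [-0.02,0,0],"rotation": [0,0,0],"gripper": 0.2},{"delta_pos": [-0.02,0,0],"rotation": [0,0,0],"gripper": 0.2}])

```text
time: 6.03
tcp_pos: [520.8, 16.7, 204.0]
tool_rot: [[0.563, 0.806, -0.182], [-0.104, -0.149, -0.983], [-0.82, 0.572, 0.0]]
ft_force: [0.2, -0.4, -3.6]
opening: 34.4
```

```bash
python3 - <<'E'
from plan import *
s=env.state();d=env.grab_frame('wrist');save(d,'w3');pickle.dump((s,d),open('w3.pkl','wb'))
B=Rz(-10.4)@Ry(-35);print(s['tcp_pos'],B.T@(s['tcp_pos']-[602.8,2,87.1]),s['ft_force'],s['opening'])
E
```

```text
[520.80571342  16.66882435 203.99151611] [ -1.18525072  -0.37370139 143.52811399] [ 0.20212189 -0.38262678 -3.64328384] 34.426519452675834
```

View pics/w3.png

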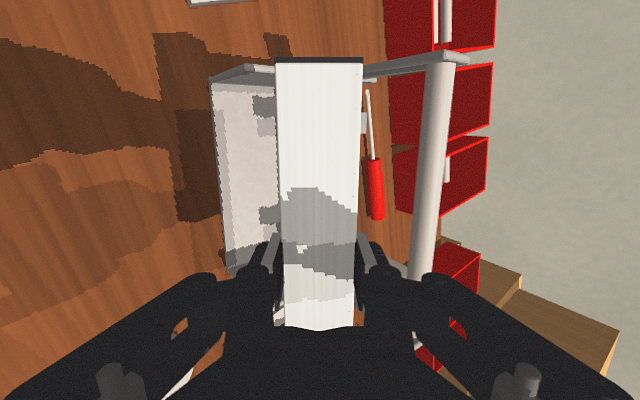

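```bash
python3 - <<'E'
from plan import *
P=Rz(9.0); R=toolR([0,0,1],P[:,0]); p=np.array([549,-274.2,0])+P@[-90,0,160]
plan(p,R,10)
E
```

```text
[{"delta_pos": [0.0036, -0.003, 0.0311], "rotation": [-1.88, 0.59, -3.48], "gripper": 1}, {"delta_pos": [0.0035, -0.0038, 0.0311], "rotation": [-1.88, 0.59, -3.48], "gripper": 1}, {"delta_pos": [0.0034, -0.0047, 0.0309], "rotation": [-1.88, 0.59, -3.48], "gripper": 1}, {"delta_pos": [0.0034, -0.0055, 0.0308], "rotation": [-1.88, 0.59, -3.48], "gripper": 1}, {"delta_pos": [0.0035, -0.0062, 0.0307], "rotation": [-1.88, 0.59, -3.48], "gripper": 1}]
[{"delta_pos": [0.0036, -0.007, 0.0305], "rotation": [-1.88, 0.59, -3.48], "gripper": 1}, {"delta_pos": [0.0037, -0.0078, 0.0303], "rotation": [-1.88, 0.59, -3.48], "gripper": 1}, {"delta_pos": [0.0039, -0.0086, 0.03], "rotation": [-1.88, 0.59, -3.48], "gripper": 1}, {"delta_pos": [0.0041, -0.0094, 0.0298], "rotation": [-1.88, 0.59, -3.48], "gripper": 1}, {"delta_pos": [0.0044, -0.01, 0.0295], "rotation": [-1.88, 0.59, -3.48], "gripper": 1}]
end [ 460.1 -288.3  160. ] rot err 0.05
```

Emit:
arm_command(steps=[{"delta_pos": [0.0036,-0.003,0.031],"rotation": [-1.88,0.59,-3.48],"gripper": 0.2},{"delta_pos": [0.0035,-0.0038,0.031],"rotation": [-1.88,0.59,-3.48],"gripper": 0.2},{"delta_pos": [0.0034,-0.0047,0.031],"rotation": [-1.88,0.59,-3.48],"gripper": 0.2},{"delta_pos": [0.0034,-0.0055,0.0308],"rotation": [-1.88,0.59,-3.48],"gripper": 0.2},{"delta_pos": [0.0035,-0.0062,0.0307],"rotation": [-1.88,0.59,-3.48],"gripper": 0.2}])

```text
time: 6.5
tcp_pos: [491.8, -128.3, 181.0]
tool_rot: [[0.312, 0.95, -0.023], [-0.033, -0.014, -0.999], [-0.949, 0.313, 0.027]]
ft_force: [0.8, -0.2, -4.3]
opening: 34.0
```

Emit:
arm_command(steps=[{"delta_pos": [0.0036,-0.007,0.0305],"rotation": [-1.88,0.59,-3.48],"gripper": 0.2},{"delta_pos": [0.0037,-0.0078,0.0303],"rotation": [-1.88,0.59,-3.48],"gripper": 0.2},{"delta_pos": [0.0039,-0.0086,0.03],"rotation": [-1.88,0.59,-3.48],"gripper": 0.2},{"delta_pos": [0.0041,-0.0094,0.0298],"rotation": [-1.88,0.59,-3.48],"gripper": 0.2},{"delta_pos": [0.0044,-0.01,0.0295],"rotation": [-1.88,0.59,-3.48],"gripper": 0.2}])

```text
time: 6.92
tcp_pos: [460.1, -281.1, 157.0]
tool_rot: [[0.011, 0.989, 0.145], [-0.002, 0.145, -0.989], [-1.0, 0.011, 0.003]]
ft_force: [0.5, 0.9, -3.7]
opening: 34.3
```

Emit:
arm_command(steps=[{"delta_pos": [0,0,0],"rotation": [0,0,0],"gripper": 0.2},{"delta_pos": [0,0,0],"rotation": [0,0,0],"gripper": 0.2},{"delta_pos": [0,0,0],"rotation": [0,0,0],"gripper": 0.2},{"delta_pos": [0,0,0],"rotation": [0,0,0],"gripper": 0.2},{"delta_pos": [0,0,0],"rotation": [0,0,0],"gripper": 0.2}])

```text
time: 7.33
tcp_pos: [461.1, -278.7, 158.1]
tool_rot: [[0.015, 0.989, 0.145], [-0.003, 0.145, -0.989], [-1.0, 0.015, 0.005]]
ft_force: [0.4, 0.1, -4.3]
opening: 34.7
```

```bash
python3 - <<'E'
from plan import *
s=env.state();d=env.grab_frame('wrist');save(d,'w4');pickle.dump((s,d),open('w4.pkl','wb'))
print(s['tcp_pos'],s['tool_rot'].round(4).tolist(),s['ft_force'],s['opening'],s['joint_pos'].round(1))
for z in [4]: 
  P=Rz(9.)
  for b in [(549,-274.2),(546,-275)]:
    C=np.array([[-60,90,12],[-60,-90,12],[60,-90,12],[60,90,12.]])@P.T+[*b,0];print(proj(C,d,s).round(1).tolist())
f=cv2.resize(d['frame'],None,fx=1.25,fy=1.25)
E
```

```text
[ 461.11812803 -278.71710654  158.06717742] [[0.0154, 0.9894, 0.1446], [-0.0031, 0.1447, -0.9895], [-0.9999, 0.0148, 0.0053]] [ 0.36485405  0.11243287 -4.33933089] 34.699267088151 [-35.2  19.4  94.4   0.4  65.3 -43.7]
[[345.0, 101.0], [342.9, 268.7], [448.2, 266.6], [469.1, 99.8]]
[[341.8, 101.4], [340.2, 269.0], [445.5, 266.9], [465.9, 100.2]]
```

View pics/w4.png

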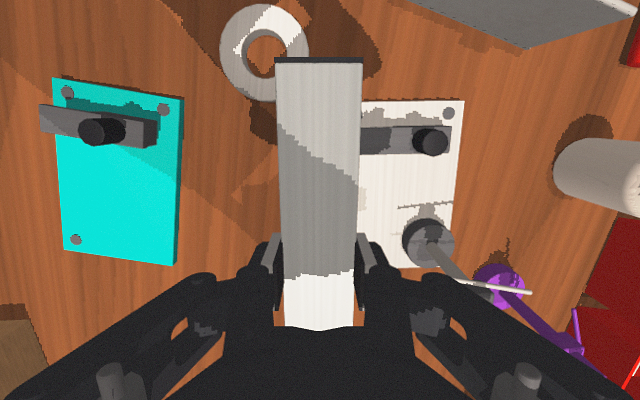

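```bash
python3 - <<'E'
from plan import *
s,d=pickle.load(open('w4.pkl','rb'));f=d['frame']
cv2.imwrite('pics/w4z.png',cv2.resize(f[85:285,340:490],None,fx=3.5,fy=3,interpolation=cv2.INTER_CUBIC))
g=f[:,:,0].astype(int)
for r in [108,150,170,190,200,260]: print(r,g[r,435:475].tolist())
for c in [370,390,410,430,455]: print(c,g[93:106,c].tolist())
for c in [365,375,385]: print(c,g[258:276,c].tolist())
# bar in image, expected edges: held bar top face in tool frame
R=s['tool_rot'];t=s['tcp_pos']
L=np.array([[-17,y,dz] for y in (-18,18) for dz in (-90,90)],float) # tool x=-17 top face
print(proj(t+L@R.T,d,s).round(1).tolist())
for r in [70,150,200]: print(r,g[r,270:292].tolist(),g[r,350:372].tolist())
print(g[52:70,320].tolist())
E
```

```text
108 [227, 225, 221, 223, 221, 223, 224, 226, 222, 221, 173, 125, 112, 114, 114, 112, 115, 110, 184, 225, 221, 219, 220, 219, 221, 222, 226, 232, 228, 64, 59, 60, 58, 59, 58, 65, 61, 63, 61, 64]
150 [61, 60, 58, 64, 61, 63, 59, 55, 55, 58, 93, 112, 115, 103, 158, 211, 218, 220, 222, 221, 218, 220, 228, 225, 117, 41, 60, 62, 61, 60, 61, 66, 60, 59, 62, 62, 61, 57, 57, 63]
170 [221, 220, 220, 223, 225, 222, 224, 225, 223, 224, 226, 221, 221, 222, 220, 222, 225, 220, 218, 221, 229, 185, 95, 62, 64, 64, 62, 59, 57, 64, 63, 61, 57, 57, 62, 65, 61, 64, 62, 59]
190 [223, 224, 224, 222, 221, 224, 224, 224, 223, 222, 222, 221, 222, 225, 224, 222, 219, 222, 233, 164, 63, 61, 60, 68, 67, 57, 61, 57, 54, 59, 60, 59, 61, 62, 58, 56, 55, 56, 61, 56]
200 [228, 228, 226, 223, 225, 226, 206, 177, 211, 226, 225, 226, 230, 207, 179, 171, 180, 188, 129, 63, 62, 57, 60, 57, 64, 65, 61, 62, 62, 62, 59, 64, 58, 56, 57, 56, 55, 62, 58, 58]
260 [98, 94, 90, 91, 93, 94, 93, 95, 93, 95, 94, 95, 95, 96, 97, 93, 82, 61, 58, 53, 47, 50, 58, 61, 60, 63, 62, 62, 65, 59, 59, 62, 62, 61, 66, 55, 58, 60, 63, 58]
370 [5
[... 626 characters left out ...]
39, 41, 59, 159, 172, 185, 180, 178, 188, 179, 186, 180, 182, 180, 183, 183, 184, 180, 182, 183] [182, 179, 178, 180, 176, 174, 175, 174, 178, 181, 179, 170, 134, 43, 41, 45, 42, 45, 47, 39, 35, 36]
150 [49, 56, 61, 61, 61, 59, 59, 69, 130, 135, 138, 133, 135, 139, 135, 133, 134, 133, 131, 139, 136, 139] [178, 177, 176, 176, 176, 178, 182, 185, 176, 150, 68, 77, 74, 76, 79, 76, 74, 77, 80, 75, 76, 75]
200 [50, 48, 53, 50, 57, 47, 52, 51, 43, 80, 131, 137, 138, 138, 138, 138, 135, 136, 133, 136, 136, 134] [136, 134, 133, 134, 135, 139, 133, 137, 185, 205, 193, 200, 201, 199, 194, 206, 228, 225, 226, 223, 225, 225]
[36, 41, 47, 43, 47, 59, 55, 58, 57, 54, 77, 166, 178, 180, 184, 183, 184, 186]
```

View pics/w4z.png

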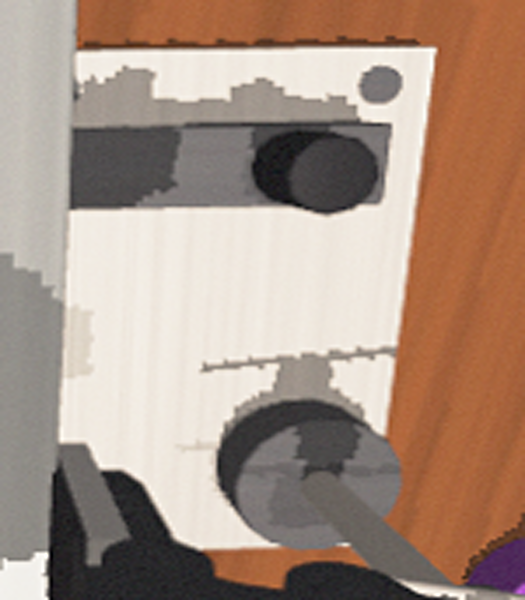

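```bash
python3 - <<'E'
from plan import *
s,d=pickle.load(open('w4.pkl','rb'))
b=atz([[463.6,108],[459,150],[456.4,170],[454.2,190],[453,200]],12,d,s);l=atz([[370,101],[390,100.9],[410,100.7],[430,100],[455,100]],12,d,s)
kb=np.polyfit(b[:,1],b[:,0],1);kl=np.polyfit(l[:,0],l[:,1],1)
print('yaw back',-np.degrees(np.arctan(kb[0])),'yaw left',np.degrees(np.arctan(kl[0])))
for yaw in (8.8,9.0,9.5,10):
    P=Rz(yaw); xb=(b@P)[:,0]-60; yl=(l@P)[:,1]-90
    print(yaw,xb.round(1),yl.round(1),P[:2,:2]@[xb.mean(),yl.mean()])
# bar top-face edges at height tcp+17
for (r,u,v) in [(70,274.7,362.5),(150,277.5,359.4),(200,279.2,357.7)]:
    q=atz([[u,r],[v,r]],s['tcp_pos'][2]+17,d,s); print(((q-s['tcp_pos'])@s['tool_rot']).round(2).tolist())
E
```

```text
yaw back 9.236196503305514 yaw left 9.247436178819479
8.8 [495.9 496.4 496.3 496.6 496.6] [-355.4 -355.4 -355.3 -354.8 -354.9] [ 544.82423683 -275.02481812]
9.0 [494.9 495.3 495.1 495.3 495.3] [-357.  -357.1 -357.1 -356.6 -356.8] [ 544.92239075 -275.03644116]
9.5 [492.5 492.5 492.1 492.2 492.1] [-361.  -361.3 -361.4 -361.1 -361.5] [ 545.16574687 -275.06775823]
10 [490.  489.7 489.1 489.  488.8] [-365.  -365.5 -365.8 -365.6 -366.3] [ 545.40630282 -275.10236655]
[[-17.73, -18.67, -85.87], [-17.21, 16.88, -85.92]]
[[-17.56, -18.78, -53.7], [-17.04, 16.84, -53.62]]
[[-17.45, -18.89, -31.05], [-16.91, 16.94, -30.88]]
```

```bash
python3 - <<'E'
from plan import *
P=Rz(9.2); R=toolR([0,0,1],P[:,0]); o=np.array([545.2,-275,0])
p,R1=plan(o+P@[-82.1,0,50],R,10)
plan(o+P@[-82.1,0,17],R,5,p,R1)
E
```

```text
[{"delta_pos": [0.0108, 0.0, 0.0009], "rotation": [-0.09, 0.03, -0.09], "gripper": 1}, {"delta_pos": [0.0108, 0.0, 0.0009], "rotation": [-0.09, 0.03, -0.09], "gripper": 1}, {"delta_pos": [0.0108, 0.0, 0.0009], "rotation": [-0.09, 0.03, -0.09], "gripper": 1}, {"delta_pos": [0.0108, 0.0001, 0.0009], "rotation": [-0.09, 0.03, -0.09], "gripper": 1}, {"delta_pos": [0.0108, 0.0001, 0.0009], "rotation": [-0.09, 0.03, -0.09], "gripper": 1}]
[{"delta_pos": [0.0108, 0.0001, 0.001], "rotation": [-0.09, 0.03, -0.09], "gripper": 1}, {"delta_pos": [0.0108, 0.0001, 0.0009], "rotation": [-0.09, 0.03, -0.09], "gripper": 1}, {"delta_pos": [0.0109, 0.0001, 0.001], "rotation": [-0.09, 0.03, -0.09], "gripper": 1}, {"delta_pos": [0.0108, 0.0001, 0.001], "rotation": [-0.09, 0.03, -0.09], "gripper": 1}, {"delta_pos": [0.0109, 0.0001, 0.0009], "rotation": [-0.09, 0.03, -0.09], "gripper": 1}]
end [ 464.1 -288.1   50. ] rot err 0.05
[{"delta_pos": [0.0066, 0.0, 0.0], "rotation": [0.0, 0.0, 0.01], "gripper": 1}, {"delta_pos": [0.0066, 0.0, 0.0], "rotation": [0.0, 0.0, 0.01], "gripper": 1}, {"delta_pos": [0.0066, 0.0, 0.0], "rotation": [0.0, 0.0, 0.01], "gripper": 1}, {"delta_pos": [0.0066, 0.0, 0.0], "rotation": [0.0, 0.0, 0.01], "gripper": 1}, {"delta_pos": [0.0066, 0.0, 0.0], "rotation": [0.0, 0.0, 0.01], "gripper": 1}]
end [ 464.1 -288.1   17. ] rot err 0.02
```

Emit:
arm_command(steps=[{"delta_pos": [0.0108,0,0.001],"rotation": [-0.09,0.03,-0.09],"gripper": 0.2},{"delta_pos": [0.0108,0,0.001],"rotation": [-0.09,0.03,-0.09],"gripper": 0.2},{"delta_pos": [0.0108,0,0.0009],"rotation": [-0.09,0.03,-0.09],"gripper": 0.2},{"delta_pos": [0.0108,0.0001,0.0009],"rotation": [-0.09,0.03,-0.09],"gripper": 0.2},{"delta_pos": [0.0108,0.0001,0.0009],"rotation": [-0.09,0.03,-0.09],"gripper": 0.2}])

```text
time: 7.8
tcp_pos: [462.3, -284.2, 102.2]
tool_rot: [[0.006, 0.988, 0.152], [-0.001, 0.152, -0.988], [-1.0, 0.005, 0.002]]
ft_force: [-0.2, 0.0, -4.9]
opening: 34.3
```

Emit:
arm_command(steps=[{"delta_pos": [0.0108,0,0.001],"rotation": [-0.09,0.03,-0.09],"gripper": 0.2},{"delta_pos": [0.0108,0,0.001],"rotation": [-0.09,0.03,-0.09],"gripper": 0.2},{"delta_pos": [0.0108,0.0001,0.0009],"rotation": [-0.09,0.03,-0.09],"gripper": 0.2},{"delta_pos": [0.0108,0.0001,0.0009],"rotation": [-0.09,0.03,-0.09],"gripper": 0.2},{"delta_pos": [0.0108,0.0001,0.0009],"rotation": [-0.09,0.03,-0.09],"gripper": 0.2}])

```text
time: 8.22
tcp_pos: [463.7, -289.1, 48.8]
tool_rot: [[-0.002, 0.987, 0.159], [-0.0, 0.159, -0.987], [-1.0, -0.002, -0.0]]
ft_force: [0.7, -0.1, -3.8]
opening: 34.2
```

Emit:
arm_command(steps=[{"delta_pos": [0,0,0],"rotation": [0,0,0],"gripper": 0.2},{"delta_pos": [0,0,0],"rotation": [0,0,0],"gripper": 0.2},{"delta_pos": [0,0,0],"rotation": [0,0,0],"gripper": 0.2},{"delta_pos": [0,0,0],"rotation": [0,0,0],"gripper": 0.2},{"delta_pos": [0,0,0],"rotation": [0,0,0],"gripper": 0.2}])

```text
time: 8.63
tcp_pos: [464.0, -289.1, 50.5]
tool_rot: [[-0.001, 0.987, 0.159], [-0.001, 0.159, -0.987], [-1.0, -0.001, 0.001]]
ft_force: [-0.3, -0.6, -4.5]
opening: 34.6
```

```bash
python3 - <<'E'
from plan import *
P=Rz(9.2); R=toolR([0,0,1],P[:,0]); o=np.array([545.2,-275,0])
s=env.state();print(P.T@(s['tcp_pos']-o),s['tool_rot'].round(4).tolist(),s['ft_force'])
plan(o+P@[-82.1,0,18],R,5)
for n in ('wrist','top','scene'):
    d=env.grab_frame(n);save(d,'p5'+n);pickle.dump((s,d),open('p5'+n+'.pkl','wb'))
t=cv2.imread('pics/p5top.png')[140:260,340:480];c=cv2.imread('pics/p5scene.png')[230:380,180:330]
cv2.imwrite('pics/p5.png',np.hstack([cv2.resize(t,None,fx=2.8,fy=2.8,interpolation=2),cv2.resize(c,(336,336),interpolation=2)]))
E
```

```text
[-82.4518273   -0.95356973  50.5250095 ] [[-0.0005, 0.9872, 0.1593], [-0.0008, 0.1593, -0.9872], [-1.0, -0.0006, 0.0007]] [-0.32575633 -0.60064219 -4.47113355]
[{"delta_pos": [0.0065, 0.0001, -0.0002], "rotation": [-0.01, 0.01, 0.01], "gripper": 1}, {"delta_pos": [0.0065, 0.0001, -0.0002], "rotation": [-0.01, 0.01, 0.01], "gripper": 1}, {"delta_pos": [0.0065, 0.0001, -0.0002], "rotation": [-0.01, 0.01, 0.01], "gripper": 1}, {"delta_pos": [0.0065, 0.0, -0.0002], "rotation": [-0.01, 0.01, 0.01], "gripper": 1}, {"delta_pos": [0.0065, 0.0001, -0.0002], "rotation": [-0.01, 0.01, 0.01], "gripper": 1}]
end [ 464.2 -288.1   18. ] rot err 0.02
```

View pics/p5wrist.png

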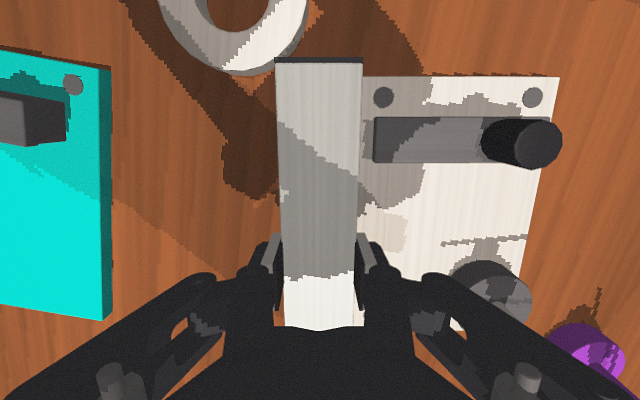

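View pics/p5.png

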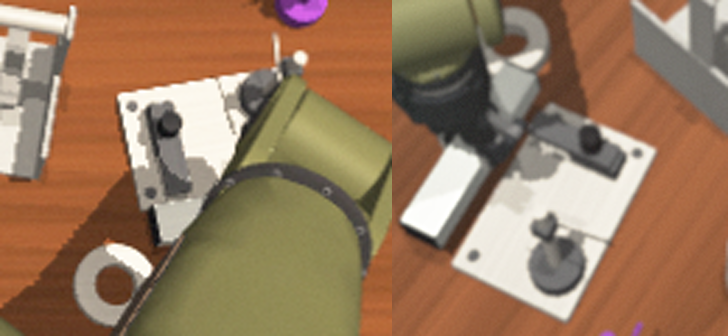

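The bar's level over the bench, clear of the bearing, with the plate front edge just right of it. Lowering now.

Emit:
arm_command(steps=[{"delta_pos": [0.0065,0,-0.0002],"rotation": [0,0,0],"gripper": 0.2},{"delta_pos": [0.0065,0.0001,-0.0002],"rotation": [0,0,0],"gripper": 0.2},{"delta_pos": [0.0065,0,-0.0002],"rotation": [0,0,0],"gripper": 0.2},{"delta_pos": [0.0065,0.0001,-0.0002],"rotation": [0,0,0],"gripper": 0.2},{"delta_pos": [0.006,0.0001,-0.0002],"rotation": [0,0,0],"gripper": 0.2}])

```text
time: 9.2
tcp_pos: [463.6, -287.7, 16.8]
tool_rot: [[-0.002, 0.987, 0.159], [0.0, 0.159, -0.987], [-1.0, -0.002, -0.001]]
ft_force: [0.2, -0.2, -4.0]
opening: 34.4
```

Emit:
arm_command(steps=[{"delta_pos": [0,0,0],"rotation": [0,0,0],"gripper": 0.2},{"delta_pos": [0,0,0],"rotation": [0,0,0],"gripper": 0.2},{"delta_pos": [0.001,0,0],"rotation": [0,0,0],"gripper": 0.2},{"delta_pos": [0,0,0],"rotation": [0,0,0],"gripper": 0.2},{"delta_pos": [0,0,0],"rotation": [0,0,0],"gripper": 0.2}])

```text
time: 9.62
tcp_pos: [463.9, -288.0, 17.1]
tool_rot: [[-0.001, 0.987, 0.159], [-0.0, 0.159, -0.987], [-1.0, -0.001, 0.0]]
ft_force: [-0.3, 0.5, -3.3]
opening: 34.2
```

Emit:
arm_command(steps=[{"delta_pos": [0.001,0,0],"rotation": [0,0,0],"gripper": 0.2},{"delta_pos": [0,0,0],"rotation": [0,0,0],"gripper": 0.2},{"delta_pos": [0,0,0],"rotation": [0,0,0],"gripper": 0.2},{"delta_pos": [0,0,0],"rotation": [0,0,0],"gripper": 0.2},{"delta_pos": [0,0,0],"rotation": [0,0,0],"gripper": 0.2}])

```text
time: 10.03
tcp_pos: [463.8, -287.9, 15.9]
tool_rot: [[-0.001, 0.987, 0.159], [-0.0, 0.159, -0.987], [-1.0, -0.001, 0.0]]
ft_force: [0.0, 0.3, -3.1]
opening: 34.1
```

Emit:
arm_command(steps=[{"delta_pos": [0.001,0,0],"rotation": [0,0,0],"gripper": 0.2},{"delta_pos": [0,0,0],"rotation": [0,0,0],"gripper": 0.2},{"delta_pos": [0,0,0],"rotation": [0,0,0],"gripper": 0.2},{"delta_pos": [0,0,0],"rotation": [0,0,0],"gripper": 0.2},{"delta_pos": [0,0,0],"rotation": [0,0,0],"gripper": 0.2}])

```text
time: 10.45
tcp_pos: [463.8, -287.9, 14.9]
tool_rot: [[-0.001, 0.987, 0.159], [-0.0, 0.159, -0.987], [-1.0, -0.001, -0.0]]
ft_force: [0.1, 0.3, -3.5]
opening: 34.3
```

Emit:
arm_command(steps=[{"delta_pos": [0.001,0,0],"rotation": [0,0,0],"gripper": 0.2},{"delta_pos": [0,0,0],"rotation": [0,0,0],"gripper": 0.2},{"delta_pos": [0,0,0],"rotation": [0,0,0],"gripper": 0.2},{"delta_pos": [0,0,0],"rotation": [0,0,0],"gripper": 0.2},{"delta_pos": [0,0,0],"rotation": [0,0,0],"gripper": 0.2}])

```text
time: 10.87
tcp_pos: [463.8, -287.9, 13.9]
tool_rot: [[-0.001, 0.987, 0.159], [-0.0, 0.159, -0.987], [-1.0, -0.001, -0.0]]
ft_force: [-0.6, -0.6, -4.2]
opening: 34.1
```

Emit:
arm_command(steps=[{"delta_pos": [0.0008,0,0],"rotation": [0,0,0],"gripper": 0.2},{"delta_pos": [0,0,0],"rotation": [0,0,0],"gripper": 0.2},{"delta_pos": [0,0,0],"rotation": [0,0,0],"gripper": 0.2},{"delta_pos": [0,0,0],"rotation": [0,0,0],"gripper": 0.2},{"delta_pos": [0,0,0],"rotation": [0,0,0],"gripper": 0.2}])

```text
time: 11.28
tcp_pos: [463.8, -288.0, 13.1]
tool_rot: [[-0.001, 0.987, 0.159], [-0.0, 0.159, -0.987], [-1.0, -0.001, 0.0]]
ft_force: [0.6, 0.3, -3.7]
opening: 34.4
```

Emit:
arm_command(steps=[{"delta_pos": [0,0,0],"rotation": [0,0,0],"gripper": 0.45},{"delta_pos": [0,0,0],"rotation": [0,0,0],"gripper": 0.5},{"delta_pos": [0,0,0],"rotation": [0,0,0],"gripper": 0.6},{"delta_pos": [0,0,0],"rotation": [0,0,0],"gripper": 0.7},{"delta_pos": [0,0,0],"rotation": [0,0,0],"gripper": 0.7}])

```text
time: 11.7
tcp_pos: [463.9, -288.0, 13.2]
tool_rot: [[-0.001, 0.987, 0.159], [-0.0, 0.159, -0.987], [-1.0, -0.001, 0.0]]
ft_force: [-0.1, 0.0, 0.0]
opening: 59.7
```

```bash
python3 - <<'E'
from plan import *
P=Rz(9.2); o=np.array([545.2,-275,0])
s=env.state();print(s['time'],P.T@(s['tcp_pos']-o),s['ft_force'],s['opening'])
d=env.grab_frame('wrist');save(d,'w6');pickle.dump((s,d),open('w6.pkl','wb'))
E
```

```text
11.7 [-82.37194983   0.15862488  13.22815488] [-0.10666323  0.04748991  0.02491654] 59.743514677135984
```

View pics/w6.png

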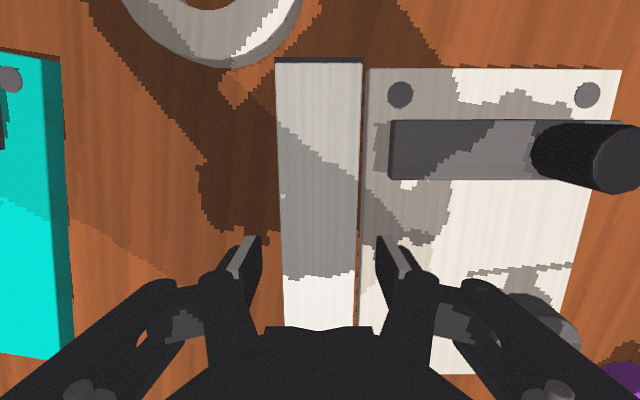

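The bar lies flat and parallel with the plate, with a gap of a few mm at col ~362. Lifting, stepping back and turning the jaws along the bar to push it flush.

Emit:
arm_command(steps=[{"delta_pos": [-0.01,0,0],"rotation": [0,0,0],"gripper": 0.7},{"delta_pos": [-0.016,0,0],"rotation": [0,0,0],"gripper": 0.7},{"delta_pos": [-0.018,0,0],"rotation": [0,0,0],"gripper": 0.7},{"delta_pos": [-0.018,0,0],"rotation": [0,0,0],"gripper": 0.7},{"delta_pos": [-0.018,0,0],"rotation": [0,0,0],"gripper": 0.7}])

```text
time: 12.17
tcp_pos: [463.9, -287.9, 94.7]
tool_rot: [[-0.001, 0.987, 0.159], [-0.0, 0.159, -0.987], [-1.0, -0.001, 0.0]]
ft_force: [0.8, -0.9, 0.2]
opening: 59.6
```

Emit:
arm_command(steps=[{"delta_pos": [0,-0.008,0],"rotation": [0,0,0],"gripper": 0.7},{"delta_pos": [0,-0.008,0],"rotation": [0,0,0],"gripper": 0.7},{"delta_pos": [0,-0.008,0],"rotation": [0,0,0],"gripper": 0.7},{"delta_pos": [0,-0.008,0],"rotation": [0,0,0],"gripper": 0.7},{"delta_pos": [0,-0.008,0],"rotation": [0,0,0],"gripper": 0.7}])

```text
time: 12.58
tcp_pos: [423.1, -294.2, 92.5]
tool_rot: [[-0.003, 0.987, 0.159], [0.001, 0.159, -0.987], [-1.0, -0.002, -0.001]]
ft_force: [0.4, -0.1, 0.1]
opening: 59.7
```

Emit:
arm_command(steps=[{"delta_pos": [0,0,0],"rotation": [6,0,0],"gripper": 0.7},{"delta_pos": [0,0,0],"rotation": [6,0,0],"gripper": 0.7},{"delta_pos": [0,0,0],"rotation": [6,0,0],"gripper": 0.7},{"delta_pos": [0,0,0],"rotation": [6,0,0],"gripper": 0.7},{"delta_pos": [0,0,0],"rotation": [6,0,0],"gripper": 0.7}])

```text
time: 13.0
tcp_pos: [423.7, -294.3, 92.6]
tool_rot: [[-0.002, 0.933, -0.361], [0.0, -0.361, -0.933], [-1.0, -0.002, 0.0]]
ft_force: [-0.2, -0.4, 0.5]
opening: 59.7
```

Emit:
arm_command(steps=[{"delta_pos": [0,0,0],"rotation": [6,0,0],"gripper": 0.7},{"delta_pos": [0,0,0],"rotation": [6,0,0],"gripper": 0.7},{"delta_pos": [0,0,0],"rotation": [6,0,0],"gripper": 0.7},{"delta_pos": [0,0,0],"rotation": [6,0,0],"gripper": 0.7},{"delta_pos": [0,0,0],"rotation": [6,0,0],"gripper": 0.7}])

```text
time: 13.42
tcp_pos: [423.7, -294.3, 92.6]
tool_rot: [[-0.002, 0.627, -0.779], [0.0, -0.779, -0.627], [-1.0, -0.002, 0.001]]
ft_force: [0.1, 0.1, 0.4]
opening: 59.9
```

Emit:
arm_command(steps=[{"delta_pos": [0,0,0],"rotation": [6,0,0],"gripper": 0.7},{"delta_pos": [0,0,0],"rotation": [6,0,0],"gripper": 0.7},{"delta_pos": [0,0,0],"rotation": [6,0,0],"gripper": 0.7},{"delta_pos": [0,0,0],"rotation": [6,0,0],"gripper": 0.7},{"delta_pos": [0,0,0],"rotation": [6,0,0],"gripper": 0.7}])

```text
time: 13.83
tcp_pos: [423.7, -294.3, 92.6]
tool_rot: [[-0.002, 0.154, -0.988], [0.0, -0.988, -0.154], [-1.0, -0.001, 0.002]]
ft_force: [-0.2, -0.3, -0.4]
opening: 59.8
```

Emit:
arm_command(steps=[{"delta_pos": [0,0,0],"rotation": [0,0,0],"gripper": 0.7},{"delta_pos": [0,0,0],"rotation": [0,0,0],"gripper": 0.7},{"delta_pos": [0,0,0],"rotation": [0,0,0],"gripper": 0.7},{"delta_pos": [0,0,0],"rotation": [0,0,0],"gripper": 0.7},{"delta_pos": [0,0,0],"rotation": [0,0,0],"gripper": 0.7}])

```text
time: 14.25
tcp_pos: [424.3, -294.3, 93.1]
tool_rot: [[-0.002, 0.161, -0.987], [-0.0, -0.987, -0.161], [-1.0, -0.0, 0.002]]
ft_force: [-0.3, -0.1, -0.3]
opening: 59.5
```

```bash
python3 - <<'E'
from plan import *
P=Rz(9.2); o=np.array([545.2,-275,0])
s=env.state();print(s['time'],P.T@(s['tcp_pos']-o),s['ft_force'],s['opening'],s['joint_pos'].round(1))
print((P.T@s['tool_rot']).round(3))
d=env.grab_frame('wrist');save(d,'w7');pickle.dump((s,d),open('w7.pkl','wb'))
R=toolR([0,0,1],-P[:,1])
plan(o+P@[-124,-2,4],R,5)
E
```

```text
14.25 [-122.44122982    0.26380076   93.08744766] [-0.28320832 -0.11790891 -0.30399417] 59.524624976895666 [-3.880e+01  2.230e+01  1.004e+02 -1.000e-01  5.740e+01  4.200e+01]
[[-0.002  0.001 -1.   ]
 [ 0.    -1.    -0.001]
 [-1.    -0.     0.002]]
[{"delta_pos": [0.0178, 0.0005, 0.0003], "rotation": [0.01, 0.02, 0.0], "gripper": 1}, {"delta_pos": [0.0178, 0.0004, 0.0003], "rotation": [0.01, 0.02, 0.0], "gripper": 1}, {"delta_pos": [0.0178, 0.0005, 0.0003], "rotation": [0.01, 0.02, 0.0], "gripper": 1}, {"delta_pos": [0.0178, 0.0004, 0.0003], "rotation": [0.01, 0.02, 0.0], "gripper": 1}, {"delta_pos": [0.0179, 0.0005, 0.0003], "rotation": [0.01, 0.02, 0.0], "gripper": 1}]
end [ 423.2 -296.8    4. ] rot err 0.02
```

View pics/w7.png

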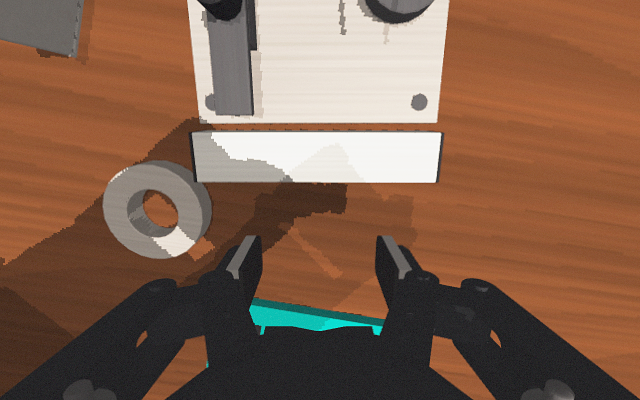

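```bash
cat > meas.py <<'E'
from plan import *
import sys
P=Rz(9.2); o=np.array([545.2,-275,0])
s,d=pickle.load(open('w7.pkl','rb'));f=d['frame']
cv2.imwrite('pics/w7z.png',cv2.resize(f[105:195,180:450],None,fx=2.9,fy=2.9,interpolation=cv2.INTER_CUBIC))
g=f[:,:,0].astype(int)
for c in [205,240,300,420]: print(c,g[115:140,c].tolist(),g[174:190,c].tolist())
for r in (140,175): print(r,g[r,186:202].tolist(),g[r,430:446].tolist())
for r in (100,118): print(r,g[r,190:206].tolist(),g[r,430:446].tolist())
E
python3 meas.py
```

```text
205 [212, 213, 215, 219, 195, 120, 130, 125, 92, 25, 33, 35, 33, 36, 29, 78, 107, 130, 162, 163, 155, 155, 158, 157, 159] [163, 159, 160, 160, 166, 163, 163, 143, 80, 27, 33, 38, 38, 55, 86, 88]
240 [147, 194, 205, 220, 217, 215, 215, 202, 137, 41, 49, 60, 54, 57, 53, 90, 108, 202, 246, 244, 242, 241, 242, 242, 243] [164, 159, 161, 162, 165, 160, 163, 141, 82, 30, 35, 29, 44, 34, 37, 37]
300 [214, 218, 222, 221, 218, 220, 223, 187, 96, 48, 56, 53, 56, 47, 31, 89, 106, 208, 247, 245, 244, 243, 243, 243, 244] [227, 228, 226, 228, 228, 230, 235, 205, 110, 31, 33, 33, 30, 36, 35, 29]
420 [225, 227, 227, 223, 222, 224, 224, 196, 87, 55, 57, 55, 57, 57, 58, 81, 106, 175, 243, 246, 244, 244, 244, 244, 244] [242, 242, 243, 243, 243, 243, 244, 249, 199, 40, 47, 56, 50, 54, 54, 58]
140 [36, 43, 41, 46, 35, 33, 93, 158, 167, 163, 161, 159, 163, 160, 162, 163] [243, 244, 243, 243, 244, 243, 244, 244, 245, 249, 187, 47, 71, 70, 61, 53]
175 [87, 87, 89, 86, 89, 87, 90, 53, 31, 34, 68, 159, 162, 162, 160, 160] [243, 242, 242, 243, 244, 249, 220, 40, 63, 57, 53, 52, 56, 54, 55, 55]
100 [54, 51, 50, 49, 48, 55, 48, 125, 198, 213, 208, 210, 212, 207, 197, 131] [220, 220, 220, 220, 220, 220, 221, 223, 192, 105, 52, 56, 57, 62, 56, 63]
118 [61, 45, 42, 33, 34, 38, 36, 36, 23, 157, 140, 187, 199, 218, 218, 219] [224, 224, 224, 223, 226, 228, 219, 138, 45, 55, 50, 56, 50, 49, 49, 54]
```

View pics/w7z.png

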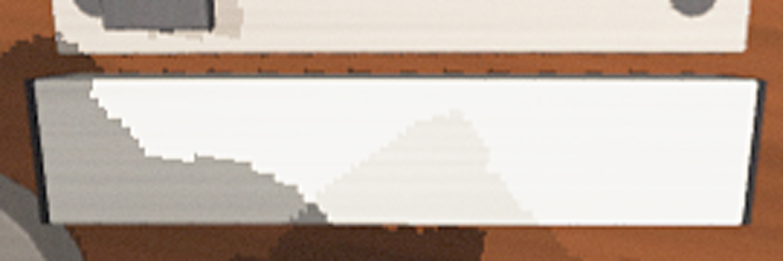

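```bash
python3 - <<'E'
from plan import *
P=Rz(9.2); o=np.array([545.2,-275,0])
s,d=pickle.load(open('w7.pkl','rb'))
q=lambda uv,z:((atz(uv,z,d,s)-o)@P).round(1).tolist()
print('plate front z12',q([[205,123],[240,122.9],[300,122.6],[420,122.4]],12))
print('plate sides',q([[197.5,100],[199.2,118],[438.4,100],[436.9,118]],12))
print('bar back z30',q([[240,131.6],[300,131.5],[420,131.7]],30))
print('bar front z30',q([[240,181.9],[300,182],[420,182.4]],30))
print('bar rear low z0',q([[240,129.6],[300,129.6],[420,129.6]],0))
print('bar ends z30',q([[192.1,140],[196.2,175],[440.2,140],[436.3,175]],30))
E
```

```text
plate front z12 [[-60.0, 85.4, 12.0], [-59.9, 58.8, 12.0], [-59.8, 13.4, 12.0], [-59.5, -77.5, 12.0]]
plate sides [[-43.4, 89.2, 12.0], [-56.3, 89.4, 12.0], [-43.3, -89.7, 12.0], [-56.2, -90.0, 12.0]]
bar back z30 [[-65.4, 54.4, 30.0], [-65.4, 12.4, 30.0], [-65.4, -71.9, 30.0]]
bar front z30 [[-101.6, 57.1, 30.0], [-101.7, 13.0, 30.0], [-101.9, -75.4, 30.0]]
bar rear low z0 [[-65.4, 62.3, 0.0], [-65.5, 14.2, 0.0], [-65.4, -82.1, 0.0]]
bar ends z30 [[-71.2, 88.9, 30.0], [-96.4, 88.8, 30.0], [-71.1, -86.8, 30.0], [-96.4, -86.8, 30.0]]
```

Emit:
arm_command(steps=[{"delta_pos": [0.018,0,0.0003],"rotation": [0,0,0],"gripper": 0.7},{"delta_pos": [0.018,0,0.0003],"rotation": [0,0,0],"gripper": 0.7},{"delta_pos": [0.018,0,0.0003],"rotation": [0,0,0],"gripper": 0.7},{"delta_pos": [0.018,0,0.0003],"rotation": [0,0,0],"gripper": 0.7},{"delta_pos": [0.015,0,0.0003],"rotation": [0,0,0],"gripper": 0.7}])

```text
time: 14.72
tcp_pos: [422.5, -294.4, 5.0]
tool_rot: [[-0.002, 0.16, -0.987], [0.0, -0.987, -0.16], [-1.0, -0.001, 0.002]]
ft_force: [-0.0, -0.2, 0.7]
opening: 60.0
```

Emit:
arm_command(steps=[{"delta_pos": [0,0,0],"rotation": [0,0,0],"gripper": 0.7},{"delta_pos": [0,0,0],"rotation": [0,0,0],"gripper": 0.7},{"delta_pos": [0,0,-0.003],"rotation": [0,0,0],"gripper": 0.7},{"delta_pos": [0,0,-0.003],"rotation": [0,0,0],"gripper": 0.7},{"delta_pos": [0,0,-0.003],"rotation": [0,0,0],"gripper": 0.7}])

```text
time: 15.13
tcp_pos: [432.5, -293.4, 7.1]
tool_rot: [[-0.0, 0.16, -0.987], [-0.001, -0.987, -0.16], [-1.0, 0.001, 0.0]]
ft_force: [0.5, -0.4, -0.1]
opening: 59.9
```

Emit:
arm_command(steps=[{"delta_pos": [0,0,-0.001],"rotation": [0,0,0],"gripper": 0.7},{"delta_pos": [0,0,-0.001],"rotation": [0,0,0],"gripper": 0.7},{"delta_pos": [0,0,-0.001],"rotation": [0,0,0],"gripper": 0.7},{"delta_pos": [0,0,-0.001],"rotation": [0,0,0],"gripper": 0.7},{"delta_pos": [0,0,0],"rotation": [0,0,0],"gripper": 0.7}])

```text
time: 15.55
tcp_pos: [435.5, -292.5, 6.2]
tool_rot: [[-0.002, 0.159, -0.987], [-0.0, -0.987, -0.159], [-1.0, -0.0, 0.002]]
ft_force: [-2.7, -0.1, 1.7]
opening: 59.6
```

```bash
python3 - <<'E'
from plan import *
P=Rz(9.2); o=np.array([545.2,-275,0])
s=env.state();print(s['time'],P.T@(s['tcp_pos']-o),P.T@s['ft_force'],s['opening'],s['joint_pos'].round(1))
d=env.grab_frame('wrist');save(d,'w8');pickle.dump((s,d),open('w8.pkl','wb'))
E
```

```text
15.55 [-111.04891865    0.2519113     6.22444061] [-2.6959185   0.28514511  1.70710787] 59.57573240486528 [-3.79e+01  3.14e+01  1.01e+02 -1.00e-01  4.76e+01  4.30e+01]
```

View pics/w8.png

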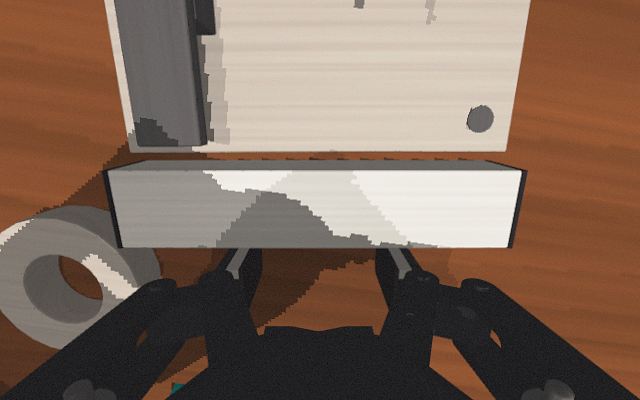

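Both fingers are touching the bar's front face, and a uniform gap to the plate remains at row ~155. Pushing on.

Emit:
arm_command(steps=[{"delta_pos": [0,0,-0.001],"rotation": [0,0,0],"gripper": 0.7},{"delta_pos": [0,0,-0.001],"rotation": [0,0,0],"gripper": 0.7},{"delta_pos": [0,0,-0.001],"rotation": [0,0,0],"gripper": 0.7},{"delta_pos": [0,0,0],"rotation": [0,0,0],"gripper": 0.7},{"delta_pos": [0,0,0],"rotation": [0,0,0],"gripper": 0.7}])

```text
time: 16.02
tcp_pos: [438.4, -292.1, 6.1]
tool_rot: [[-0.002, 0.159, -0.987], [-0.0, -0.987, -0.159], [-1.0, -0.0, 0.002]]
ft_force: [-4.2, -0.5, 3.3]
opening: 59.9
```

Emit:
arm_command(steps=[{"delta_pos": [0,0,-0.0005],"rotation": [0,0,0],"gripper": 0.7},{"delta_pos": [0,0,-0.0005],"rotation": [0,0,0],"gripper": 0.7},{"delta_pos": [0,0,0],"rotation": [0,0,0],"gripper": 0.7},{"delta_pos": [0,0,0],"rotation": [0,0,0],"gripper": 0.7},{"delta_pos": [0,0,0],"rotation": [0,0,0],"gripper": 0.7}])

```text
time: 16.43
tcp_pos: [439.4, -291.9, 6.1]
tool_rot: [[-0.002, 0.159, -0.987], [-0.0, -0.987, -0.159], [-1.0, -0.0, 0.002]]
ft_force: [-4.6, -0.0, 3.6]
opening: 59.3
```

```bash
python3 - <<'E'
from plan import *
P=Rz(9.2); o=np.array([545.2,-275,0])
s=env.state();print(s['time'],P.T@(s['tcp_pos']-o),P.T@s['ft_force'],s['moment'])
d=env.grab_frame('wrist');save(d,'w9');pickle.dump((s,d),open('w9.pkl','wb'))
cv2.imwrite('pics/w9z.png',cv2.resize(d['frame'][130:180,90:540],None,fx=1.75,fy=5))
E
```

```text
16.4333 [-107.13629311    0.23548756    6.14459729] [-4.50244671  0.69672742  3.61864209] [-0.10888517  0.76684691  0.00484631]
```

View pics/w9z.png

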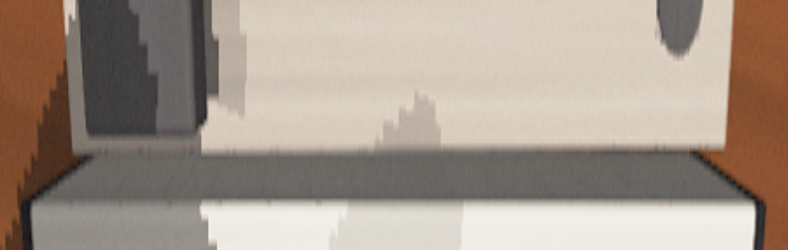

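The plate edge now seems to meet the bar's rear face. I'll push in small steps until the force rises.

Emit:
arm_command(steps=[{"delta_pos": [0,0,-0.0005],"rotation": [0,0,0],"gripper": 0.7},{"delta_pos": [0,0,0],"rotation": [0,0,0],"gripper": 0.7},{"delta_pos": [0,0,0],"rotation": [0,0,0],"gripper": 0.7},{"delta_pos": [0,0,0],"rotation": [0,0,0],"gripper": 0.7},{"delta_pos": [0,0,0],"rotation": [0,0,0],"gripper": 0.7}])

```text
time: 16.9
tcp_pos: [439.9, -291.8, 6.2]
tool_rot: [[-0.002, 0.159, -0.987], [-0.0, -0.987, -0.159], [-1.0, -0.0, 0.002]]
ft_force: [-4.2, -1.0, 3.8]
opening: 59.6
```

Emit:
arm_command(steps=[{"delta_pos": [0,0,-0.0005],"rotation": [0,0,0],"gripper": 0.7},{"delta_pos": [0,0,0],"rotation": [0,0,0],"gripper": 0.7},{"delta_pos": [0,0,0],"rotation": [0,0,0],"gripper": 0.7},{"delta_pos": [0,0,0],"rotation": [0,0,0],"gripper": 0.7},{"delta_pos": [0,0,0],"rotation": [0,0,0],"gripper": 0.7}])

```text
time: 17.32
tcp_pos: [440.4, -291.8, 6.2]
tool_rot: [[-0.002, 0.159, -0.987], [-0.0, -0.987, -0.159], [-1.0, -0.0, 0.002]]
ft_force: [-5.2, -1.8, 4.0]
opening: 59.8
```

```bash
python3 - <<'E'
from plan import *
P=Rz(9.2); o=np.array([545.2,-275,0])
s=env.state();print(s['time'],P.T@(s['tcp_pos']-o),P.T@s['ft_force'],s['moment'])
E
```

```text
17.3167 [-106.13970498    0.21586234    6.15652523] [-5.45203888 -0.98360556  3.99798372] [-0.0473409   0.72137731 -0.02199781]
```

Emit:
arm_command(steps=[{"delta_pos": [0,0,-0.0005],"rotation": [0,0,0],"gripper": 0.7},{"delta_pos": [0,0,0],"rotation": [0,0,0],"gripper": 0.7},{"delta_pos": [0,0,0],"rotation": [0,0,0],"gripper": 0.7},{"delta_pos": [0,0,0],"rotation": [0,0,0],"gripper": 0.7},{"delta_pos": [0,0,0],"rotation": [0,0,0],"gripper": 0.7}])

```text
time: 17.73
tcp_pos: [440.8, -291.7, 6.1]
tool_rot: [[-0.002, 0.16, -0.987], [-0.0, -0.987, -0.16], [-1.0, -0.0, 0.002]]
ft_force: [-6.2, -1.3, 4.1]
opening: 60.0
```

```bash
python3 - <<'E'
from plan import *
P=Rz(9.2); o=np.array([545.2,-275,0])
s=env.state();print(s['time'],P.T@(s['tcp_pos']-o),P.T@s['ft_force'],s['moment'])
d=env.grab_frame('wrist');save(d,'w10')
cv2.imwrite('pics/w10z.png',cv2.resize(d['frame'][130:180,90:540],None,fx=1.75,fy=5))
E
```

```text
17.7333 [-105.77193127    0.22203128    6.1184449 ] [-6.33618384 -0.29687919  4.07281995] [-0.14178157  0.90392694  0.20831789]
```

View pics/w10z.png

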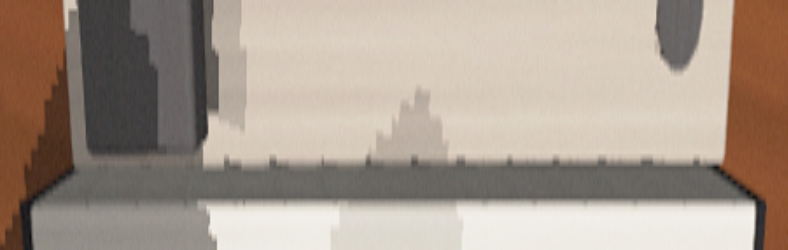

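Emit:
arm_command(steps=[{"delta_pos": [0,0,-0.0005],"rotation": [0,0,0],"gripper": 0.7},{"delta_pos": [0,0,0],"rotation": [0,0,0],"gripper": 0.7},{"delta_pos": [0,0,0],"rotation": [0,0,0],"gripper": 0.7},{"delta_pos": [0,0,0],"rotation": [0,0,0],"gripper": 0.7},{"delta_pos": [0,0,0],"rotation": [0,0,0],"gripper": 0.7}])

```text
time: 18.2
tcp_pos: [440.9, -291.7, 6.1]
tool_rot: [[-0.003, 0.16, -0.987], [-0.0, -0.987, -0.16], [-1.0, -0.0, 0.003]]
ft_force: [-9.7, -4.0, 6.1]
opening: 59.5
```

Emit:
arm_command(steps=[{"delta_pos": [0,0,-0.0005],"rotation": [0,0,0],"gripper": 0.7},{"delta_pos": [0,0,0],"rotation": [0,0,0],"gripper": 0.7},{"delta_pos": [0,0,0],"rotation": [0,0,0],"gripper": 0.7},{"delta_pos": [0,0,0],"rotation": [0,0,0],"gripper": 0.7},{"delta_pos": [0,0,0],"rotation": [0,0,0],"gripper": 0.7}])

```text
time: 18.62
tcp_pos: [440.9, -291.7, 6.1]
tool_rot: [[-0.004, 0.16, -0.987], [0.0, -0.987, -0.16], [-1.0, -0.001, 0.004]]
ft_force: [-14.0, -4.1, 8.6]
opening: 59.3
```

```bash
python3 - <<'E'
from plan import *
P=Rz(9.2); o=np.array([545.2,-275,0])
s=env.state();print(s['time'],P.T@(s['tcp_pos']-o),P.T@s['ft_force'],s['moment'])
d=env.grab_frame('wrist');save(d,'w11')
cv2.imwrite('pics/w11z.png',cv2.resize(d['frame'][130:180,90:540],None,fx=1.75,fy=5))
E
```

```text
18.6167 [-105.67504898    0.19506138    6.06453221] [-14.47578988  -1.80386687   8.59094391] [-0.33652184  2.11879795  0.42765746]
```

View pics/w11z.png

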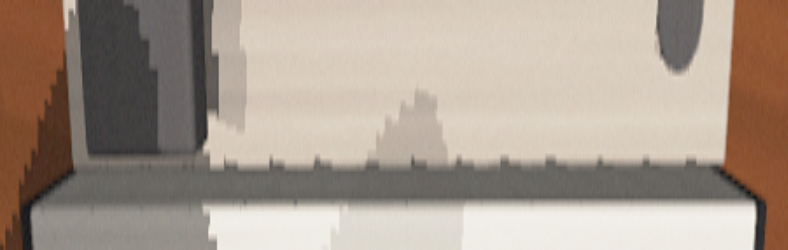

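Position stopped and force rose to 14 N, so the bar is flush. Backing off, lifting, and looking at the knob.

Emit:
arm_command(steps=[{"delta_pos": [0,0,0.002],"rotation": [0,0,0],"gripper": 0.7},{"delta_pos": [0,0,0.004],"rotation": [0,0,0],"gripper": 0.7},{"delta_pos": [0,0,0.005],"rotation": [0,0,0],"gripper": 0.7},{"delta_pos": [0,0,0],"rotation": [0,0,0],"gripper": 0.7},{"delta_pos": [-0.01,0,0],"rotation": [0,0,0],"gripper": 0.7}])

```text
time: 19.08
tcp_pos: [430.3, -292.6, 15.0]
tool_rot: [[-0.003, 0.159, -0.987], [0.002, -0.987, -0.159], [-1.0, -0.002, 0.003]]
ft_force: [0.8, 0.7, 0.7]
opening: 59.9
```

Emit:
arm_command(steps=[{"delta_pos": [-0.025,0,0],"rotation": [0,0,0],"gripper": 0.7},{"delta_pos": [-0.03,0,0],"rotation": [0,0,0],"gripper": 0.7},{"delta_pos": [-0.03,0,0],"rotation": [0,0,0],"gripper": 0.7},{"delta_pos": [-0.03,0,0],"rotation": [0,0,0],"gripper": 0.7},{"delta_pos": [-0.02,0,0],"rotation": [0,0,0],"gripper": 0.7}])

```text
time: 19.5
tcp_pos: [432.0, -293.4, 154.9]
tool_rot: [[0.001, 0.159, -0.987], [-0.002, -0.987, -0.159], [-1.0, 0.003, -0.001]]
ft_force: [0.1, -0.9, -0.3]
opening: 59.4
```

Emit:
arm_command(steps=[{"delta_pos": [0,-0.011,-0.01],"rotation": [0,0,0],"gripper": 0.7},{"delta_pos": [0,-0.011,-0.01],"rotation": [0,0,0],"gripper": 0.7},{"delta_pos": [0,-0.011,-0.01],"rotation": [0,0,0],"gripper": 0.7},{"delta_pos": [0,-0.011,-0.01],"rotation": [0,0,0],"gripper": 0.7},{"delta_pos": [0,-0.011,-0.01],"rotation": [0,0,0],"gripper": 0.7}])

```text
time: 19.92
tcp_pos: [472.5, -230.2, 152.0]
tool_rot: [[-0.001, 0.159, -0.987], [-0.001, -0.987, -0.159], [-1.0, 0.0, 0.001]]
ft_force: [1.0, 0.1, 0.6]
opening: 59.7
```

Emit:
arm_command(steps=[{"delta_pos": [0,0,0],"rotation": [0,0,0],"gripper": 0.7},{"delta_pos": [0,0,0],"rotation": [0,0,0],"gripper": 0.7},{"delta_pos": [0,0,0],"rotation": [0,0,0],"gripper": 0.7},{"delta_pos": [0,0,0],"rotation": [0,0,0],"gripper": 0.7},{"delta_pos": [0,0,0],"rotation": [0,0,0],"gripper": 0.7}])

```text
time: 20.33
tcp_pos: [471.7, -231.5, 151.2]
tool_rot: [[-0.001, 0.159, -0.987], [-0.0, -0.987, -0.159], [-1.0, 0.0, 0.001]]
ft_force: [0.3, 0.0, 0.4]
opening: 59.5
```

```bash
python3 - <<'E'
from plan import *
P=Rz(9.2); o=np.array([545.2,-275,0])
s=env.state();print(s['time'],P.T@(s['tcp_pos']-o),P.T@s['ft_force'],s['joint_pos'].round(1))
d=env.grab_frame('wrist');save(d,'w12');pickle.dump((s,d),open('w12.pkl','wb'))
for j in (0,5,10):
    print(j,proj(o+np.array([[18-j,55,70],[-47-j,67,42],[-47-j,43,42]])@P.T,d,s).round(1).tolist())
E
```

```text
20.3333 [-65.58487505  54.7397536  151.18897042] [ 0.30333248 -0.0336173   0.43905426] [-30.1  18.8  96.3  -0.1  65.   50.8]
0 [[316.7, 93.4], [303.6, 172.9], [330.5, 172.9]]
5 [[316.7, 100.5], [303.7, 178.4], [330.5, 178.4]]
10 [[316.7, 107.6], [303.8, 183.9], [330.4, 183.8]]
```

View pics/w12.png

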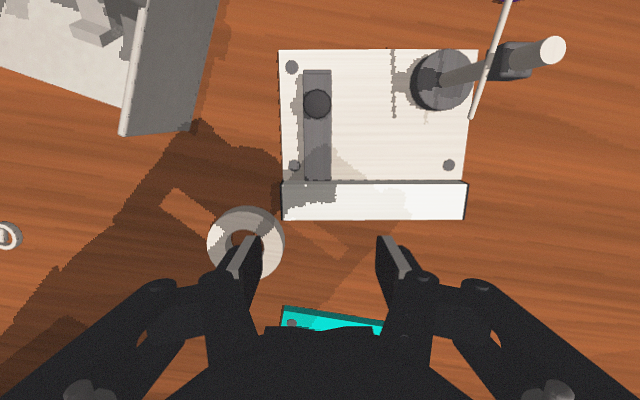

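The bar lies against the plate (seam at row 182). The knob is at px (317,104), which puts the strap slide at about 7 mm. Moving over the knob now.

Emit:
arm_command(steps=[{"delta_pos": [0,0,-0.0155],"rotation": [0,0,0],"gripper": 0.7},{"delta_pos": [0,0,-0.0155],"rotation": [0,0,0],"gripper": 0.7},{"delta_pos": [0,0,-0.0155],"rotation": [0,0,0],"gripper": 0.7},{"delta_pos": [0,0,-0.0155],"rotation": [0,0,0],"gripper": 0.7},{"delta_pos": [0,0,-0.0145],"rotation": [0,0,0],"gripper": 0.7}])

```text
time: 20.8
tcp_pos: [548.1, -218.9, 150.9]
tool_rot: [[-0.002, 0.159, -0.987], [-0.0, -0.987, -0.159], [-1.0, -0.0, 0.002]]
ft_force: [0.6, -0.0, -0.1]
opening: 60.0
```

Emit:
arm_command(steps=[{"delta_pos": [0,0,0],"rotation": [0,0,0],"gripper": 0.7},{"delta_pos": [0.01,0,0],"rotation": [0,0,0],"gripper": 0.7},{"delta_pos": [0.02,0,0],"rotation": [0,0,0],"gripper": 0.7},{"delta_pos": [0.02,0,0],"rotation": [0,0,0],"gripper": 0.7},{"delta_pos": [0.01,0,0],"rotation": [0,0,0],"gripper": 0.7}])

```text
time: 21.22
tcp_pos: [545.7, -218.6, 88.1]
tool_rot: [[-0.004, 0.159, -0.987], [0.001, -0.987, -0.159], [-1.0, -0.002, 0.004]]
ft_force: [0.3, 0.3, -0.3]
opening: 59.8
```

Emit:
arm_command(steps=[{"delta_pos": [0,0,0],"rotation": [0,0,0],"gripper": 0.7},{"delta_pos": [0,0,0],"rotation": [0,0,0],"gripper": 0.7},{"delta_pos": [0,0,0],"rotation": [0,0,0],"gripper": 0.7},{"delta_pos": [0,0,0],"rotation": [0,0,0],"gripper": 0.7},{"delta_pos": [0,0,0],"rotation": [0,0,0],"gripper": 0.7}])

```text
time: 21.63
tcp_pos: [547.8, -218.9, 91.9]
tool_rot: [[-0.0, 0.159, -0.987], [-0.001, -0.987, -0.159], [-1.0, 0.001, 0.0]]
ft_force: [-0.3, -0.3, 0.2]
opening: 60.0
```

```bash
python3 - <<'E'
from plan import *
P=Rz(9.2); o=np.array([545.2,-275,0])
s=env.state();print(s['time'],P.T@(s['tcp_pos']-o),P.T@s['ft_force'],s['joint_pos'].round(1))
d=env.grab_frame('wrist');save(d,'w13');pickle.dump((s,d),open('w13.pkl','wb'))
for j in (5,7,9):
    print(j,proj(o+np.array([[18-j,55,70],[18-j-11,55,70],[-47-j,67,42],[-47-j,43,42]])@P.T,d,s).round(1).tolist())
E
```

```text
21.6333 [11.49387838 54.94811632 91.92084181] [-0.33233501 -0.25765274  0.19156533] [-25.3  30.5  88.1  -0.1  61.4  55.5]
5 [[317.0, 227.6], [317.0, 244.0], [301.7, 292.6], [332.8, 292.5]]
7 [[317.0, 230.6], [317.0, 246.9], [301.8, 294.8], [332.8, 294.8]]
9 [[317.0, 233.6], [317.0, 249.8], [301.8, 297.1], [332.8, 297.0]]
```

View pics/w13.png

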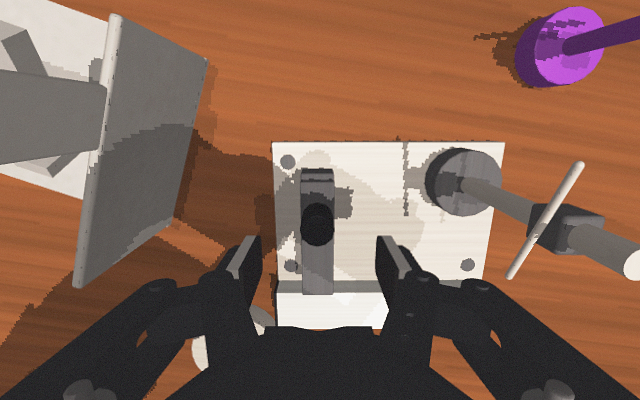

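The knob (317,230) is centred between the fingers (250/386), and the gauge is well clear on the right. Descending and gripping.

Emit:
arm_command(steps=[{"delta_pos": [0.009,0,0],"rotation": [0,0,0],"gripper": 0.7},{"delta_pos": [0.009,0,0],"rotation": [0,0,0],"gripper": 0.7},{"delta_pos": [0.009,0,0],"rotation": [0,0,0],"gripper": 0.7},{"delta_pos": [0.009,0,0],"rotation": [0,0,0],"gripper": 0.7},{"delta_pos": [0.008,0,0],"rotation": [0,0,0],"gripper": 0.7}])

```text
time: 22.1
tcp_pos: [547.0, -218.5, 45.4]
tool_rot: [[-0.003, 0.159, -0.987], [0.0, -0.987, -0.159], [-1.0, -0.001, 0.003]]
ft_force: [-0.0, 0.8, 0.3]
opening: 59.8
```

Emit:
arm_command(steps=[{"delta_pos": [0,0,0],"rotation": [0,0,0],"gripper": 0.7},{"delta_pos": [0,0,0],"rotation": [0,0,0],"gripper": 0.7},{"delta_pos": [0,0,0],"rotation": [0,0,0],"gripper": 0.4},{"delta_pos": [0,0,0],"rotation": [0,0,0],"gripper": 0.3},{"delta_pos": [0,0,0],"rotation": [0,0,0],"gripper": 0.1}], squeeze=30)

```text
time: 22.52
tcp_pos: [547.6, -218.8, 47.4]
tool_rot: [[-0.001, 0.159, -0.987], [-0.001, -0.987, -0.159], [-1.0, 0.0, 0.001]]
ft_force: [0.3, 0.1, -0.8]
opening: 23.8
```

Emit:
arm_command(steps=[{"delta_pos": [0,0,0],"rotation": [0,0,0],"gripper": 0.1},{"delta_pos": [0,0,0],"rotation": [0,0,0],"gripper": 0.1},{"delta_pos": [0,0,0],"rotation": [0,0,0],"gripper": 0.1},{"delta_pos": [0,0,0],"rotation": [0,0,0],"gripper": 0.1},{"delta_pos": [0,0,0],"rotation": [0,0,0],"gripper": 0.1}])

```text
time: 22.93
tcp_pos: [547.5, -218.1, 47.6]
tool_rot: [[-0.001, 0.16, -0.987], [0.0, -0.987, -0.16], [-1.0, -0.001, 0.001]]
ft_force: [-1.4, 5.5, 3.8]
opening: 20.8
```

```bash
python3 - <<'E'
from plan import *
P=Rz(9.2); o=np.array([545.2,-275,0])
s=env.state();print(s['time'],P.T@(s['tcp_pos']-o),P.T@s['ft_force'],s['opening'])
d=env.grab_frame('wrist');save(d,'w14')
E
```

```text
22.9333 [11.39085858 55.7595114  47.59788137] [-0.53556355  5.6220619   3.77415238] 20.75361529392128
```

View pics/w14.png

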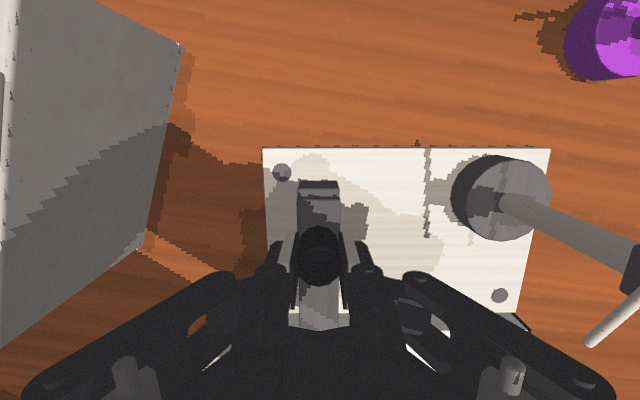

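Knob gripped. Pulling the strap forward (tool +z).

Emit:
arm_command(steps=[{"delta_pos": [0,-0.0008,0.004],"rotation": [0,0,0],"gripper": 0.1},{"delta_pos": [0,0,0.008],"rotation": [0,0,0],"gripper": 0.1},{"delta_pos": [0,0,0.009],"rotation": [0,0,0],"gripper": 0.1},{"delta_pos": [0,0,0.009],"rotation": [0,0,0],"gripper": 0.1},{"delta_pos": [0,0,0.008],"rotation": [0,0,0],"gripper": 0.1}])

```text
time: 23.4
tcp_pos: [508.9, -224.4, 47.6]
tool_rot: [[-0.0, 0.159, -0.987], [-0.001, -0.987, -0.159], [-1.0, 0.001, 0.0]]
ft_force: [2.4, -0.6, 4.1]
opening: 20.8
```

Emit:
arm_command(steps=[{"delta_pos": [0,0,0.001],"rotation": [0,0,0],"gripper": 0.1},{"delta_pos": [0,0,0],"rotation": [0,0,0],"gripper": 0.1},{"delta_pos": [0,0,0.001],"rotation": [0,0,0],"gripper": 0.1},{"delta_pos": [0,0,0],"rotation": [0,0,0],"gripper": 0.1},{"delta_pos": [0,0,0],"rotation": [0,0,0],"gripper": 0.1}])

```text
time: 23.82
tcp_pos: [507.4, -224.7, 47.6]
tool_rot: [[-0.001, 0.159, -0.987], [-0.001, -0.987, -0.159], [-1.0, 0.0, 0.001]]
ft_force: [-1.1, 0.5, 7.3]
opening: 21.3
```

```bash
python3 - <<'E'
from plan import *
P=Rz(9.2); o=np.array([545.2,-275,0])
s=env.state();print(s['time'],P.T@(s['tcp_pos']-o),P.T@s['ft_force'],s['opening'])
E
```

```text
23.8167 [-29.29733674  55.73115725  47.57197407] [-1.02352121  0.63549098  7.30726309] 21.29119359313575
```

Emit:
arm_command(steps=[{"delta_pos": [0,0,0.001],"rotation": [0,0,0],"gripper": 0.1},{"delta_pos": [0,0,0],"rotation": [0,0,0],"gripper": 0.1},{"delta_pos": [0,0,0.001],"rotation": [0,0,0],"gripper": 0.1},{"delta_pos": [0,0,0],"rotation": [0,0,0],"gripper": 0.1},{"delta_pos": [0,0,0],"rotation": [0,0,0],"gripper": 0.1}])

```text
time: 24.23
tcp_pos: [505.5, -224.9, 47.6]
tool_rot: [[-0.001, 0.159, -0.987], [-0.001, -0.987, -0.159], [-1.0, 0.0, 0.001]]
ft_force: [1.0, 0.9, 6.4]
opening: 20.7
```

Emit:
arm_command(steps=[{"delta_pos": [0,0,0.001],"rotation": [0,0,0],"gripper": 0.1},{"delta_pos": [0,0,0],"rotation": [0,0,0],"gripper": 0.1},{"delta_pos": [0,0,0],"rotation": [0,0,0],"gripper": 0.1},{"delta_pos": [0,0,0],"rotation": [0,0,0],"gripper": 0.1},{"delta_pos": [0,0,0],"rotation": [0,0,0],"gripper": 0.1}])

```text
time: 24.65
tcp_pos: [505.2, -225.0, 47.6]
tool_rot: [[0.001, 0.159, -0.987], [-0.001, -0.987, -0.159], [-1.0, 0.001, -0.001]]
ft_force: [6.3, 1.8, 2.9]
opening: 20.7
```

```bash
python3 - <<'E'
from plan import *
P=Rz(9.2); o=np.array([545.2,-275,0])
s=env.state();print(s['time'],P.T@(s['tcp_pos']-o),P.T@s['ft_force'],s['opening'])
E
```

```text
24.65 [-31.48480866  55.73127604  47.61182507] [6.48675118 0.76826133 2.92124175] 20.651506004719277
```

Emit:
arm_command(steps=[{"delta_pos": [0,0,0.001],"rotation": [0,0,0],"gripper": 0.1},{"delta_pos": [0,0,0],"rotation": [0,0,0],"gripper": 0.1},{"delta_pos": [0,0,0],"rotation": [0,0,0],"gripper": 0.1},{"delta_pos": [0,0,0],"rotation": [0,0,0],"gripper": 0.1},{"delta_pos": [0,0,0],"rotation": [0,0,0],"gripper": 0.1}])

```text
time: 25.07
tcp_pos: [505.1, -225.0, 47.7]
tool_rot: [[0.003, 0.159, -0.987], [-0.001, -0.987, -0.159], [-1.0, 0.002, -0.003]]
ft_force: [14.8, 2.8, -1.2]
opening: 21.0
```

```bash
python3 - <<'E'
from plan import *
P=Rz(9.2); o=np.array([545.2,-275,0])
s=env.state();print(s['time'],P.T@(s['tcp_pos']-o),P.T@s['ft_force'],s['opening'])
E
```

```text
25.0667 [-31.59605272  55.72460596  47.67565597] [15.01134283  0.4053866  -1.19999924] 20.975677068842742
```

The strap is at its stop (15 N, no movement). Releasing, lifting and checking.

Emit:
arm_command(steps=[{"delta_pos": [0,0,-0.0005],"rotation": [0,0,0],"gripper": 0.4},{"delta_pos": [0,0,0],"rotation": [0,0,0],"gripper": 0.6},{"delta_pos": [0,0,0],"rotation": [0,0,0],"gripper": 0.6},{"delta_pos": [0,0,0],"rotation": [0,0,0],"gripper": 0.6},{"delta_pos": [-0.01,0,0],"rotation": [0,0,0],"gripper": 0.6}])

```text
time: 25.48
tcp_pos: [503.2, -224.5, 55.6]
tool_rot: [[-0.005, 0.159, -0.987], [0.001, -0.987, -0.159], [-1.0, -0.002, 0.004]]
ft_force: [-0.0, 1.2, -0.5]
opening: 51.5
```

Emit:
arm_command(steps=[{"delta_pos": [-0.025,0,0],"rotation": [0,0,0],"gripper": 0.6},{"delta_pos": [-0.03,0,0],"rotation": [0,0,0],"gripper": 0.6},{"delta_pos": [-0.03,0,0],"rotation": [0,0,0],"gripper": 0.6},{"delta_pos": [-0.025,0,0],"rotation": [0,0,0],"gripper": 0.6},{"delta_pos": [-0.015,0,0],"rotation": [0,0,0],"gripper": 0.6}])

```text
time: 25.9
tcp_pos: [504.9, -225.2, 185.9]
tool_rot: [[0.002, 0.159, -0.987], [-0.002, -0.987, -0.159], [-1.0, 0.002, -0.001]]
ft_force: [-0.5, -0.4, -0.8]
opening: 51.1
```

Emit:
arm_command(steps=[{"delta_pos": [0,0.008,0.013],"rotation": [0,0,0],"gripper": 0.6},{"delta_pos": [0,0.008,0.013],"rotation": [0,0,0],"gripper": 0.6},{"delta_pos": [0,0.008,0.013],"rotation": [0,0,0],"gripper": 0.6},{"delta_pos": [0,0.008,0.013],"rotation": [0,0,0],"gripper": 0.6},{"delta_pos": [0,0.008,0.013],"rotation": [0,0,0],"gripper": 0.6}])

```text
time: 26.32
tcp_pos: [445.9, -275.1, 182.9]
tool_rot: [[-0.001, 0.159, -0.987], [-0.0, -0.987, -0.159], [-1.0, 0.0, 0.001]]
ft_force: [0.6, -0.1, -0.4]
opening: 51.3
```

Emit:
arm_command(steps=[{"delta_pos": [0,0,0],"rotation": [0,0,0],"gripper": 0.6},{"delta_pos": [0,0,0],"rotation": [0,0,0],"gripper": 0.6},{"delta_pos": [0,0,0],"rotation": [0,0,0],"gripper": 0.6},{"delta_pos": [0,0,0],"rotation": [0,0,0],"gripper": 0.6},{"delta_pos": [0,0,0],"rotation": [0,0,0],"gripper": 0.6}])

```text
time: 26.73
tcp_pos: [447.1, -274.2, 182.2]
tool_rot: [[-0.001, 0.16, -0.987], [-0.0, -0.987, -0.16], [-1.0, -0.0, 0.001]]
ft_force: [0.4, 0.3, 0.5]
opening: 51.2
```

```bash
python3 - <<'E'
from plan import *
P=Rz(9.2); o=np.array([545.2,-275,0])
s=env.state();print(s['time'],P.T@(s['tcp_pos']-o),P.T@s['ft_force'],s['opening'])
for n in ('wrist','scene'):
    d=env.grab_frame(n);save(d,'f_'+n);pickle.dump((s,d),open('f_'+n+'.pkl','wb'))
    for j in (45,50): print(j,proj(o+np.array([[18-j,55,70],[-47-j,67,42],[-47-j,43,42]])@P.T,d,s).round(1).tolist())
    print('bar flush top',proj(o+np.array([[-60,90,30],[-60,-90,30],[-96,-90,30],[-96,90,30.]])@P.T,d,s).round(1).tolist())
E
```

```text
26.7333 [-96.72155357  16.43650095 182.15480936] [0.40084347 0.19570941 0.45707346] 51.1510872744663
45 [[272.2, 113.3], [267.4, 180.6], [291.2, 180.5]]
50 [[272.4, 119.3], [267.6, 185.4], [291.3, 185.4]]
bar flush top [[245.3, 147.3], [421.8, 147.3], [418.5, 181.7], [247.7, 181.8]]
45 [[250.7, 281.9], [228.9, 271.8], [223.1, 280.8]]
50 [[248.6, 280.9], [226.9, 271.0], [221.2, 280.0]]
bar flush top [[247.5, 271.4], [202.9, 344.0], [187.9, 336.6], [233.5, 265.3]]
```

View pics/f_wrist.png

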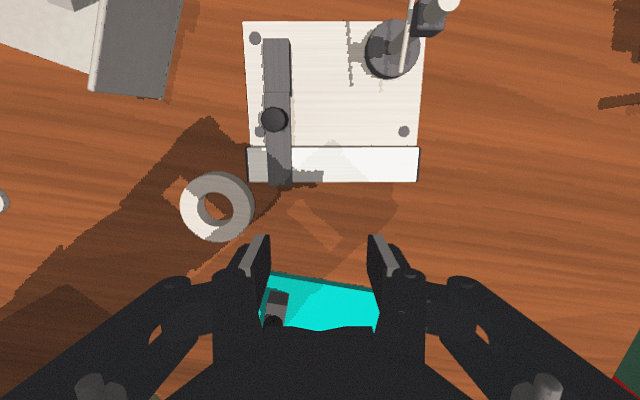

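View pics/f_scene.png

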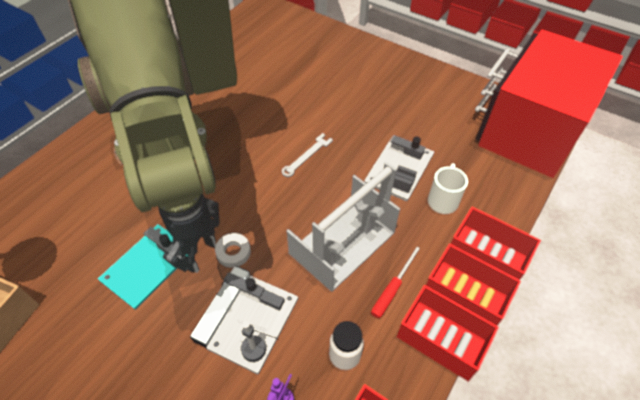

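The knob at (274,119) matches the 50 mm prediction. The bar spans rows 147–182 and cols 246–420, matching the flush, centred outline. The gauge, bearing, V-block and the rest haven't moved. Handing in.

```bash
python3 - <<'E'
from h import *
f=cv2.imread('pics/f_wrist.png');cv2.imwrite('pics/fz.png',cv2.resize(f[130:195,235:430],None,fx=4,fy=4,interpolation=2))
print(env.hand_in())
E
```

```text
the job is handed in; nothing more can be done
None
```

View pics/fz.png

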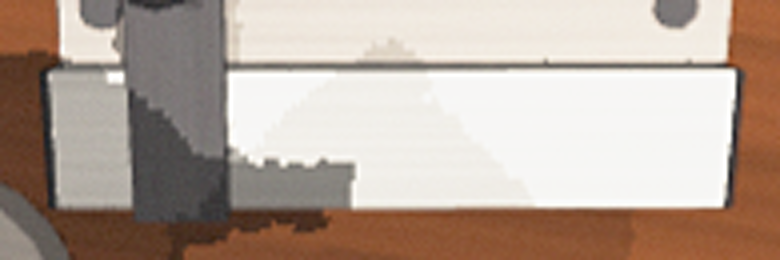

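The job is done and handed in at about 27 s of the 61 s allowed. The straightedge lies flat and flush against the front edge of the plate with the gauge, and that plate's strap clamp is fully forward over it.

- **Straightedge:** I took it out of the caddy with the tilted grip and laid it about 5 mm short of the plate. I then pushed it with both fingers until it stopped moving and the force rose to about 14 N. The last picture shows no gap along the seam. Before the push its middle was about 1 mm off the plate's middle; I did not measure that again afterwards.
- **Strap clamp:** I pulled it by the knob from about 7 mm until it stopped moving at about 15 N. The knob's position in the last wrist picture matches 50 mm.
- **Everything else:** in the final pictures the gauge, V-block, other clamp and the other items appear where they were. The gripper was clear of everything.
- **Disagreements:** the scene camera put the plate about 5 mm from where the top and wrist cameras did. I went with the top and wrist cameras, and the contact agreed with them. No check failed.

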